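# Ready the seedling drip feeder and its pebble saucer

### The arm

A 7-joint arm with a two-finger parallel gripper is mounted at the origin on the work surface. World frame = base frame: x ahead of the robot, y to its left, z up, the work surface at z = 0. Lengths are in m, angles in rad, forces in N, time in s.
With the tool pointing down it reaches from about 0.4 to 0.875 m from the base axis. Payload 19.3 kg.
Tool frame: the origin (TCP) lies at the very end of the fingers, on their centre line; the grasp point (between the pads) lies 19 mm behind it; z points along the fingers, y is the line along which they close (so a half turn about z gives the same grasp; the last joint's range is limited). The gripper opens to 85 mm and grips with 20 to 120 N. Pads are 22 mm wide; open, the fingers measure 114 mm over their backs; the gripper's body (76 mm by 85 mm) begins 54 mm behind the grasp point. The pads swing forward as they close: fully open they stand 13 mm farther back than shut.
Start: joints at [1.171, 0.521, -0.036, 1.599, 0.021, 1.021, -0.113], TCP at [0.202, -0.591, 0.194] pointing down, gripper open.
Joint ranges: [-2.91, 2.91], [-0.3, 2.13], [-1.5, 1.42], [0.17, 2.43], [-1.26, 4.41], [0.16, 1.93], [-2.52, 2.52]. Speed limits (rad/s): [1.89, 1.89, 2.39, 2.39, 3.01, 3.01, 3.01].

### API

Orientations are given as [roll, pitch, yaw] about the fixed x, y, z axes, in that order (R = Rz(yaw) Ry(pitch) Rx(roll)).
In Python, from workcell import monitor, optics, job_done gives the robot as it stands.
- The arm moves only by the shell command python3 -m handwheel 'ROWS' [FORCE]. ROWS is JSON, a list of rows, each an object of numbers: "dx", "dy", "dz": the shift along the tool's x, y, z in cm; "wx", "wy", "wz": the turn, a rotation vector about the tool's x, y, z in rad; "claw": the opening in per cent of the stroke, from 0 (shut) to 100 (fully open). A call has 1 to 8 rows; each row shifts and turns the commanded pose from where the row before left it, along the tool's axes as they then stand; what a row does not reach is not made up. A row lasts 1/8 s, in which the tool goes at most 62.5 mm and 10.7 degrees, less where a joint would pass 70% of its speed; a pose out of reach is approached as far as the arm can. A call with a gripper value outside its range is refused whole. The fingers move at their own pace and stop on an object; FORCE is the grip in N (left out, the last holds). Time passes only in rows, so rows that do not move let the fingers close. It gives the time, the measured TCP pose, the force, the opening and the grip force at its end, in the units of the state.
- monitor.observe(): the state, without advancing time (a new reading comes with each control period).
- optics.grab_frame(name): name is "side" or "top"; returns a dict with "frame" (384x512x3 uint8, blue, green, red), "fovy" (degrees; the focal length in pixels is half the picture's height over the tangent of half this angle, whatever the lens; pixels are square), "cx", "cy" (the principal point, pixels), "R" (3x3) and "t" (3): a world point X has camera coordinates R X + t. Camera axes: x right, y down, z forward; pixel columns grow to the right and rows downward; lengths in m; the calibration is good to about 2 mm. A picture is of the moment at which its call begins. There is no depth.
- job_done(): hands the job in; it is judged then, once.
Trained networks look in the newest picture that a camera, given by its name, has taken for a name from the list of things; names that differ only in an ending like _2 or _b are one class to them, and where a whole thing is asked for, a point or a joint stands for the part that bears it (a point fixed in the world has none). Each returns a list of dicts, best first, with "p" (0 to 1); they miss things now and then, are a little off and sometimes report something else, mostly with a low value. They report only what shows in the picture. A call takes as long as a camera call.
- optics.masks_of(name, camera): "region" (384x512 bool, what is visible of it) and "rect" ([left, top, width, height] in pixels, round what is visible of it).
The state is a dict: "clock": time; "qpos": joint angles; "qd": joint speeds; "joint_efforts": joint torques, N m; "position": TCP position; "tool_rot": TCP orientation; "force": force on the tool from outside, world axes, zero at the start; "moment": the same for the moment, N m; "grip_width": finger opening in m; "finger_force": force on a finger pad.
Only numpy, scipy, OpenCV 4.12 (cv2) and the standard library are available. Lean on these libraries where they do the work, as an engineer would, in place of code of your own. Each camera call takes 0.05 s, during which the arm holds its last target. There are 200 camera calls.

### The job

Get the drip feeder ready for the seedlings: drop all the yellow plant-food plugs through the narrow neck into the green jar, then turn the jar's lock collar until its orange lug stands over the green mark. Then pour the clay pebbles from the scoop into the shallow saucer, bringing the spout down over the saucer to within about 3 cm of its rim before you tip, so that none bounce out, and stand the empty scoop upright back on its black mat. Do not push the pots, spray bottle or cup about.

Things in the scene. Friction and masses are not known exactly. Their poses are not given: they have to be found in the camera images.
- jar_mouth (a point): centre of the open mouth, at the rim, of the green glass feeder jar. The jar is fixed, upright, 157 mm tall: body 90 mm across, shoulder from 101 to 121 mm up, then a straight neck 42 mm outside and 34 mm inside up to the rim. A white flange disc 120 mm across surrounds the neck, its top 124 mm above the table
- collar (a joint): angle (rad) of the black lock collar that turns about the jar neck's vertical axis, captive, range 0 to 1.7, growing anticlockwise seen from above; its lug is at the red mark at 0 and exactly over the green mark (locked) at 1.2, with no stop there. It starts between 0 and 0.4, turns stiffly (about 0.06 N m) and stays where it is left
- collar_lug (a point): centre of the orange upright lug on the collar, 48 mm out from the neck axis: 14 mm thick along the way it turns, 18 mm radially, 27 mm tall (13.5 mm above and below this point; its top is 2 mm below the jar's rim, its foot 4 mm above the flange). x points radially outward, y along the direction of growing angle, z up
- green_mark (a point): the green locked mark painted on the flange top, 48 mm from the neck axis (there is a red mark 1.2 rad clockwise of it)
- saucer_in (a point): centre of the inner floor of the shallow blue ceramic saucer, fixed to the table; floor 4 mm above the table and about 125 mm across, rim 14 mm above the table and 148 mm across outside. z up
- mat: thin black rubber mat, fixed, 190 x 120 x 3 mm, origin at the centre of its underside, x along its length; the scoop's home, the scoop starts on it with its spout towards the mat's -x end and its floor's middle 12 mm towards +x from the mat's centre
- scoop_grip (a point): grip point on the upright blue handle at the back of the scoop, 78 mm above its underside: handle 16 mm thick (x), 34 mm wide (y), top 20 mm higher. Scoop axes: -x towards the spout, z up. Open aluminium scoop, about 160 g, 82 mm wide outside, walls 42 mm high; flat floor 11 to 89 mm ahead of this point, then a ramp rising 18 mm in 60 mm to the lip. Tipped spout-down 45 to 50 degrees it empties
- scoop_lip (a point): middle of the top of the scoop's spout lip: 144 mm towards -x from and 56 mm below the grip point in the scoop's frame, 22 mm above the scoop's underside; same axes as the scoop
- scoop_load (a point): point 15 mm above the underside of the scoop, in the middle of its flat floor (50 mm towards -x from the grip point); same axes as the scoop
- plug1_center (a point): centre of a yellow plant-food plug: upright cylinder 22 mm across, 18 mm tall, 12 g, loose on the table; may be absent (None)
- plug2_center (a point): centre of a yellow plant-food plug: upright cylinder 22 mm across, 18 mm tall, 12 g, loose on the table; may be absent (None)
- plug3_center (a point): centre of a yellow plant-food plug: upright cylinder 22 mm across, 18 mm tall, 12 g, loose on the table; may be absent (None)
- plug4_center (a point): centre of a yellow plant-food plug: upright cylinder 22 mm across, 18 mm tall, 12 g, loose on the table; may be absent (None)
- plug5_center (a point): centre of a yellow plant-food plug: upright cylinder 22 mm across, 18 mm tall, 12 g, loose on the table; may be absent (None)
- pebble1_center (a point): centre of a lumpy reddish clay pebble, about 20 mm across, 12 g, loose in the scoop at the start; it rolls on slopes over about 7 degrees
- pebble2_center (a point): centre of a lumpy reddish clay pebble, about 20 mm across, 12 g, loose in the scoop at the start; it rolls on slopes over about 7 degrees
- pebble3_center (a point): centre of a lumpy reddish clay pebble, about 20 mm across, 12 g, loose in the scoop at the start; it rolls on slopes over about 7 degrees
- pebble4_center (a point): centre of a lumpy reddish clay pebble, about 20 mm across, 12 g, loose in the scoop at the start; it rolls on slopes over about 7 degrees
- pebble5_center (a point): centre of a lumpy reddish clay pebble, about 20 mm across, 12 g, loose in the scoop at the start; it rolls on slopes over about 7 degrees
- pot_a: small terracotta seedling pot, 64 mm across, 60 mm tall, bystander; origin at the centre of its underside
- pot_b: small black seedling pot, 64 mm across, 60 mm tall, bystander; origin at the centre of its underside
- pot_c: white seedling pot, 84 mm across, 75 mm tall, bystander; origin at the centre of its underside
- spray: white spray bottle, 64 mm across, 170 mm tall, bystander; origin at the centre of its underside
- label_cup: white ceramic cup, 66 mm across, 80 mm tall, bystander; origin at the centre of its underside

How it is judged:
By the outcome, as a careful person would: the job done as asked, in the order asked, and still so for the second after the job is handed in, with the robot touching nothing.
Of plug1, plug2, plug3, plug4, plug5 only 3 to 5 are there at a start; the rules pass over those that are not, and their reading is None.
At some moment in a run one of plug1, plug2, plug3, plug4, plug5, scoop may be knocked a few centimetres aside while the robot is not near it.
It also fails if it takes over 200 s, if anything falls off the work surface, if the arm or the gripper's body presses on something with over 40 N, if the wrist force passes 120 N, or if a joint passes its speed limit or range.

## Working session

There is one attempt and no reset: what is moved stays moved. The work goes in short steps, Python scripts to look and compute and a shell command to move; the robot and the scene stay as the last step left them, time stands still between calls to the robot, and variables do not carry over. Pictures are saved under pics/ and viewed, at most 14 in all, crops included, and the job is handed in when it is done.

```bash
mkdir -p pics; ls
cat > h.py <<'E'
import numpy as np,cv2
from workcell import monitor,optics,job_done
from scipy.spatial.transform import Rotation as Ro
def cam(n):
    g=optics.grab_frame(n); g['f']=g['frame'].shape[0]/2/np.tan(np.radians(g['fovy'])/2)
    g['R']=np.array(g['R']);g['t']=np.array(g['t']);return g
def ray(g,u,v,z):
    d=g['R'].T@np.array([(u-g['cx'])/g['f'],(v-g['cy'])/g['f'],1]);c=-g['R'].T@g['t']
    return c+d*(z-c[2])/d[2]
def proj(g,X):
    p=g['R']@np.array(X)+g['t'];return g['f']*p[0]/p[2]+g['cx'],g['f']*p[1]/p[2]+g['cy']
def cen(m):
    v,u=np.nonzero(m);return u.mean(),v.mean()
def st():
    s=monitor.observe();print(round(s['clock'],2),np.round(s['position'],4),np.round(s['tool_rot'],3),'F',np.round(s['force'],1),'w',round(s['grip_width'],4),s['finger_force']);return s
E
python3 - <<'E'
from h import *
s=st()
for n in('top','side'):
    g=cam(n);cv2.imwrite(f'pics/{n}0.png',g['frame']);print(n,g['fovy'],g['cx'],g['cy'],'cam at',-g['R'].T@g['t'],'axis',g['R'][2])
    for k,z in [('plug1_center',.009),('scoop_grip',.05),('mat',.003),('jar_mouth',.1),('collar',.14),('collar_lug',.14),('saucer_in',.01),('pot_a',.03),('pot_c',.04),('spray',.1),('label_cup',.04)]:
        try:
            for r in optics.masks_of(k,n):
                if r['p']>.3:
                    u,v=cen(r['region']);print(k,round(r['p'],2),r['rect'],int(u),int(v),np.round(ray(g,u,v,z)[:2],3))
        except Exception as e:print(k,e)
E
```

```text
pics
0.0 [ 0.2023 -0.591   0.1938] [-3.14  0.    0.33] F [0.6 0.4 0.5] w 0.0855 0.0
top 54.04613860475656 260.635572288032 189.64388259417848 cam at [0.39062404 0.01229718 1.49716646] axis [ 0.12921793 -0.01021797 -0.99156357]
scoop_grip 0.65 [252.9, 155.6, 23.8, 50.6] 264 180 [ 0.614 -0.016]
mat 0.92 [252.0, 157.4, 24.5, 45.4] 264 177 [ 0.634 -0.017]
mat 0.67 [116.8, 177.2, 23.7, 20.1] 127 186 [0.594 0.527]
jar_mouth 0.81 [168.8, 172.0, 35.0, 29.7] 187 184 [0.588 0.273]
collar 0.57 [315.1, 177.4, 35.0, 34.7] 332 195 [ 0.547 -0.262]
collar 0.52 [174.4, 176.6, 23.1, 22.0] 188 186 [0.578 0.26 ]
collar_lug 0.65 [180.6, 174.3, 15.1, 22.6] 185 185 [0.581 0.27 ]
saucer_in 0.56 [312.8, 178.6, 36.4, 35.2] 331 196 [ 0.561 -0.287]
saucer_in 0.51 [174.6, 177.4, 26.4, 19.9] 184 185 [0.598 0.299]
pot_a 0.79 [380.0, 246.2, 27.1, 18.5] 391 255 [ 0.33  -0.512]
pot_a 0.74 [210.5, 133.4, 17.0, 15.4] 219 139 [0.781 0.165]
pot_a 0.49 [299.9, 129.2, 17.7, 20.4] 305 140 [ 0.781 -0.181]
pot_a 0.39 [177.9, 172.0, 20.5, 27.7] 185 185 [0.596 0.293]
pot_c 0.79 [380.0, 246.2, 27.1, 18.5] 391 255 [ 0.331 -0.508]
[... 687 characters left out ...]
246 213 [0.552 0.069]
collar 0.38 [269.2, 250.2, 7.7, 5.4] 274 251 [0.342 0.224]
collar 0.38 [233.7, 164.7, 17.5, 31.4] 241 180 [ 0.657 -0.035]
collar_lug 0.54 [180.2, 225.9, 21.0, 18.6] 192 234 [0.562 0.287]
saucer_in 0.96 [284.7, 183.1, 34.5, 22.6] 302 193 [ 0.56  -0.286]
pot_a 0.9 [165.4, 196.8, 23.0, 33.3] 175 213 [0.825 0.122]
pot_a 0.5 [232.3, 165.9, 17.7, 28.3] 240 182 [ 0.791 -0.193]
pot_c 0.9 [165.4, 196.8, 23.0, 33.3] 175 213 [0.812 0.133]
pot_c 0.5 [232.3, 165.9, 17.7, 28.3] 240 182 [ 0.778 -0.178]
spray 0.69 [179.2, 224.4, 26.5, 17.7] 192 233 [0.609 0.246]
spray 0.57 [108.0, 260.8, 32.4, 66.1] 121 297 [0.559 0.521]
label_cup 0.58 [330.7, 155.8, 14.0, 21.3] 335 165 [ 0.545 -0.538]
```

Run:
```python
import cv2,numpy as np
a=cv2.imread('pics/top0.png');b=cv2.imread('pics/side0.png')
cv2.imwrite('pics/t1.png',cv2.resize(a[115:275,105:415],None,fx=2.58,fy=2.58,interpolation=cv2.INTER_CUBIC))
cv2.imwrite('pics/s1.png',cv2.resize(b[145:345,95:360],None,fx=3,fy=3,interpolation=cv2.INTER_CUBIC))
```

```text
(no output)
```

View pics/t1.png

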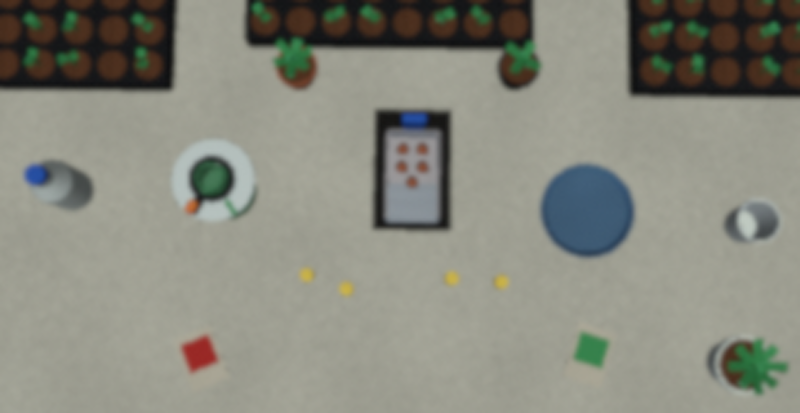

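View pics/s1.png

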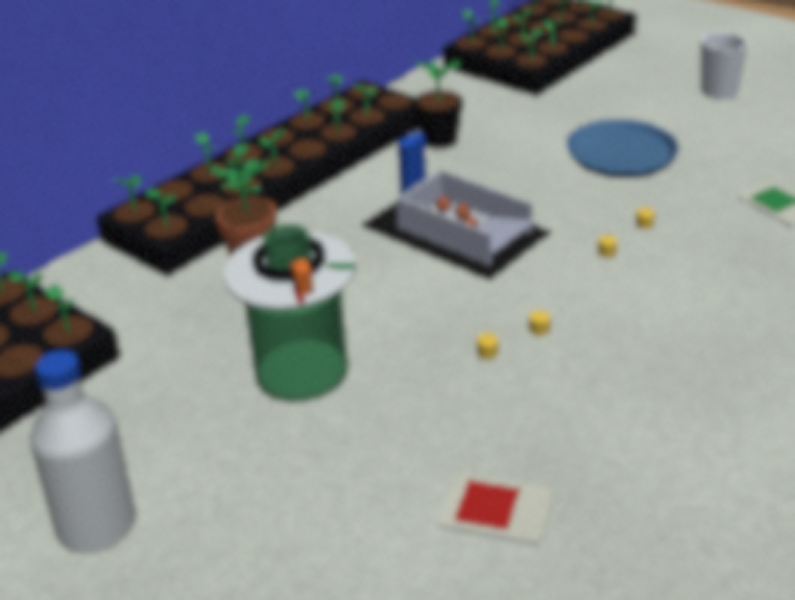

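The top picture shows four plugs at zoomed (307,275), (346,289), (452,279) and (502,282). The jar is at (213,180), with its orange lug at (192,207) and the green mark at (233,208). The scoop is at (412,170) with its handle away from the robot, and the saucer is at (587,210). The side view agrees.

```bash
cat >> h.py <<'E'
def tri(gs,uvs):
    A=[];b=[]
    for g,(u,v) in zip(gs,uvs):
        for r,c in((0,(u-g['cx'])/g['f']),(1,(v-g['cy'])/g['f'])):
            A.append(g['R'][r]-c*g['R'][2]);b.append(c*g['t'][2]-g['t'][r])
    X,*_=np.linalg.lstsq(np.array(A),np.array(b),rcond=None);return X
def blobs(g,lo,hi,amin=4):
    h=cv2.cvtColor(g['frame'],cv2.COLOR_BGR2HSV);m=cv2.inRange(h,lo,hi)
    n,l,s,c=cv2.connectedComponentsWithStats(m);g['m']=m
    return [(s[i][4],tuple(np.round(c[i],1))) for i in range(1,n) if s[i][4]>=amin]
def yellow(g):return blobs(g,(18,90,90),(35,255,255))
E
python3 - <<'E'
from h import *
T,S=cam('top'),cam('side')
yt,ys=yellow(T),yellow(S);print(yt,ys)
for a,p in yt:
    X=ray(T,*p,.011); q=proj(S,X); b=min(ys,key=lambda r:np.hypot(r[1][0]-q[0],r[1][1]-q[1]))[1] if ys else None
    print('plug',np.round(X[:2],4), 'side',np.round(ray(S,*b,.009)[:2],4))
for nm,lo,hi in [('orange',(3,170,130),(14,255,255)),('green',(50,120,60),(85,255,255)),('blue',(95,100,60),(120,255,255))]:
    for n,g in(('top',T),('side',S)): print(nm,n,blobs(g,lo,hi,5))
# flange: white blob around jar in top
h=cv2.cvtColor(T['frame'],cv2.COLOR_BGR2GRAY)
np.set_printoptions(linewidth=250)
print(h[165:207:2,166:210:2])
E
```

```text
[(np.int32(4688), (np.float64(15.3), np.float64(255.3))), (np.int32(24), (np.float64(223.5), np.float64(221.0))), (np.int32(23), (np.float64(279.5), np.float64(222.4))), (np.int32(22), (np.float64(298.9), np.float64(223.9))), (np.int32(22), (np.float64(238.9), np.float64(226.5)))] [(np.int32(30), (np.float64(309.8), np.float64(217.0))), (np.int32(30), (np.float64(297.1), np.float64(226.3))), (np.int32(39), (np.float64(274.4), np.float64(251.9))), (np.int32(45), (np.float64(257.1), np.float64(259.6)))]
plug [0.319 0.943] side [0.4596 0.1416]
plug [0.4584 0.142 ] side [0.4596 0.1416]
plug [ 0.4549 -0.0784] side [ 0.4566 -0.0793]
plug [ 0.4497 -0.1549] side [ 0.4513 -0.1554]
plug [0.4374 0.0811] side [0.4391 0.0812]
orange top []
orange side [(np.int32(36), (np.float64(195.2), np.float64(235.5)))]
green top [(np.int32(9), (np.float64(235.0), np.float64(104.0))), (np.int32(24), (np.float64(205.5), np.float64(105.7))), (np.int32(21), (np.float64(249.0), np.float64(105.9))), (np.int32(16), (np.float64(276.9), np.float64(106.1))), (np.int32(20), (np.float64(291.3), np.float64(106.4))), (np.
[... 4815 characters left out ...]
7 114  36  50  49  50  73 114 172 188 188 183 130 133 159 159]
 [158 158 159 156 175 179 144 107  68 136 143 151 164 147 154 186 187 164 107 145 159 159]
 [157 157 158 157 164 159 128 104 121 179 186 187 187 172 137 170 166 113 127 154 157 158]
 [157 159 159 158 158 153 130 116 165 188 189 188 188 186 153 122 111 123 151 157 157 156]
 [158 159 158 158 157 158 157 162 176 183 187 186 183 173 143 124 143 156 158 158 158 159]
 [160 158 157 158 158 161 160 159 154 162 166 165 161 157 155 154 159 159 156 157 156 157]
 [158 157 158 157 158 160 157 156 156 159 158 159 158 156 156 157 158 159 157 156 156 158]
 [158 158 159 157 159 157 156 156 156 160 159 157 157 156 155 157 157 157 156 157 156 157]]
```

Run:
```python
from h import *
T,S=cam('top'),cam('side')
def hullell(g,m,win):
    x0,y0,x1,y1=win;k=np.zeros_like(m);k[y0:y1,x0:x1]=m[y0:y1,x0:x1]
    c=max(cv2.findContours(k,cv2.RETR_EXTERNAL,cv2.CHAIN_APPROX_NONE)[0],key=cv2.contourArea)
    return cv2.fitEllipse(cv2.convexHull(c))
gt=cv2.cvtColor(T['frame'],cv2.COLOR_BGR2GRAY);gs=cv2.cvtColor(S['frame'],cv2.COLOR_BGR2GRAY)
e=hullell(T,(gt>171).astype('uint8'),(160,160,215,208));print(e)
J=ray(T,*e[0],.124);print('jar top',J)
e2=hullell(S,(gs>160).astype('uint8')&(cv2.cvtColor(S['frame'],cv2.COLOR_BGR2HSV)[:,:,1]<60).astype('uint8'),(160,215,222,252));print(e2,ray(S,*e2[0],.124),tri([T,S],[e[0],e2[0]]))
for n,g in(('top',T),('side',S)):
    h=cv2.cvtColor(g['frame'],cv2.COLOR_BGR2HSV).astype(int);f=g['frame'].astype(int)
    w=(slice(172,206),slice(168,206)) if n=='top' else (slice(218,252),slice(165,220))
    o=np.zeros(gt.shape);o[w]=np.clip((f[...,2]-f[...,0])[w]-40,0,None)
    v,u=np.nonzero(o);W=o[v,u];u0,v0=(u*W).sum()/W.sum(),(v*W).sum()/W.sum()
    L=ray(g,u0,v0,.1435);print(n,'lug',u0,v0,L,len(v))
    if n=='top':LT=L
    gr=np.zeros(gt.shape);
    w=(slice(186,200),slice(190,206)) if n=='top' else (slice(229,238),slice(203,216))
    gr[w]=np.clip((f[...,1]-np.minimum(f[...,2],f[...,0]*1.0)-12)[w],0,None)
    if n=='top':print(np.array(gr[w],int))
    v,u=np.nonzero(gr);W=gr[v,u];G=ray(g,(u*W).sum()/W.sum(),(v*W).sum()/W.sum(),.124);print(n,'green',G,len(v))
    for X in(L,G):d=X-J;print('  r',np.hypot(*d[:2]),'ang',np.arctan2(d[1],d[0]))
    bl=blobs(g,(95,100,60),(120,255,255),5)
    for a,p in bl:
        if a>400 and a<1000:print('saucer',ray(g,*p,.010))
        if 55<a<150 and p[0]>200:print('handle',p,ray(g,*p,.098),ray(g,*p,.08))
f=hullell(T,(gt<75).astype('uint8'),(245,150,285,210))
m=np.zeros_like(gt);m[150:210,245:285]=(gt<75)[150:210,245:285]
c=np.vstack(cv2.findContours(m,0,1)[0]);r=cv2.minAreaRect(c);print(r);b=cv2.boxPoints(r)
print('mat',ray(T,*r[0],.003),[np.round(ray(T,*p,.003)[:2],3) for p in b])
```

```text
((186.87498474121094, 183.7772979736328), (29.948026657104492, 31.944215774536133), 74.80532836914062)
jar top [0.58864454 0.26962016 0.124     ]
((206.55470275878906, 228.63539123535156), (33.29686737060547, 51.27908706665039), 155.9300994873047) [0.56850356 0.22925981 0.124     ] [0.57003175 0.25407144 0.14118718]
top lug 178.94157088122606 194.661877394636 [0.5458368  0.29321439 0.1435    ] 24
[[32 25 17  4  0  0  0  0  0  0  0  0  0  0  0  1]
 [29 22 12  0  0  0  0  0  0  0  0  0  0  0  0  1]
 [24 16  3  0  0  0  0  0  0  0  0  0  0  0  0  0]
 [16  6  0  0  0  0  0  0  0  0  0  0  0  0  0  0]
 [ 3  0  0  0  0  0  0  0  0  0  0  0  0  0  0  0]
 [ 0  0  3  3  1  0  0  0  0  0  0  0  1  0  0  1]
 [ 0  2 12 14  8  2  0  0  0  0  0  2  2  1  0  0]
 [ 0  5 18 26 18  5  0  0  0  0  1  3  1  1  1  1]
 [ 0  4 15 29 25 11  2  0  0  1  3  4  0  1  1  1]
 [ 0  2  8 20 28 20  9  3  2  4  6  2  1  0  1  1]
 [ 0  0  2 10 23 28 17  7  4  6  2  0  0  0  0  1]
 [ 0  0  1  5 15 25 21  9  4  2  2  0  0  0  1  1]
 [ 0  0  0  2  7 12 11  3  2  2  1  0  0  0  0  1]
 [ 0  0  0  0  0  2  2  2  2  1  1  1
[... 191 characters left out ...]
at64(161.4)) [ 0.68095042 -0.01773746  0.098     ] [ 0.68468541 -0.01812385  0.08      ]
saucer [ 0.56091538 -0.28875373  0.01      ]
side lug 189.59513969251117 231.29723921309306 [0.57513835 0.28546385 0.1435    ] 181
side green [0.54903149 0.24215502 0.124     ] 35
  r 0.020819216426032655 ang 2.276719537133828
  r 0.04820298338250031 ang -2.5353534192271
saucer [ 0.55940523 -0.28374526  0.01      ]
handle (np.float64(231.9), np.float64(196.9)) [0.6601648  0.01255851 0.098     ] [ 0.68180237 -0.0118906   0.08      ]
((264.0, 180.5), (45.0, 28.0), 90.0)
mat [ 0.62250432 -0.01630035  0.003     ] [array([0.714, 0.041]), array([ 0.715, -0.072]), array([ 0.532, -0.073]), array([0.531, 0.039])]
```

```bash
python3 -m handwheel '[{"wz":-0.177,"dz":-1,"claw":60},{"wz":-0.177,"dz":-1,"claw":60},{"wz":-0.177,"dz":-1,"claw":60},{"wz":-0.177,"dz":-1,"claw":60},{"wz":-0.177,"dz":-1,"claw":60},{"wz":-0.177,"claw":60},{"wz":-0.178,"claw":60}]' 40
python3 -m handwheel '[{"dx":5.45,"dy":3.1},{"dx":5.45,"dy":3.1},{"dx":5.45,"dy":3.1},{"dx":5.45,"dy":3.1},{"dx":5.45,"dy":3.1,"dz":3},{"dx":5.45,"dy":3.1,"dz":3},{"dx":5.45,"dy":3.1,"dz":3},{"dx":5.45,"dy":3.1,"dz":3}]'
python3 -c "
from h import *
st();T=cam('top');S=cam('side')
for g,z in((T,.011),(S,.009)):
  for a,p in yellow(g):
    if a<200: print(a,np.round(ray(g,*p,z),4))"
```

```text
1.4 [ 0.2024 -0.5913  0.1944] [-3.142 -0.     0.33 ] F [ 0.1  0.3 -0.7] w 0.0853 0.0
24 [0.4584 0.142  0.011 ]
23 [ 0.4545 -0.0788  0.011 ]
22 [ 0.4497 -0.1549  0.011 ]
23 [0.437  0.0815 0.011 ]
30 [ 0.4513 -0.1554  0.009 ]
30 [ 0.4566 -0.0793  0.009 ]
39 [0.4391 0.0812 0.009 ]
45 [0.4596 0.1416 0.009 ]schema error: expected keys dx, dy, dz, wx, wy, wz, claw
schema error: expected keys dx, dy, dz, wx, wy, wz, claw
```

```bash
python3 -m handwheel '[{"dx":0,"dy":0,"dz":-1,"wx":0,"wy":0,"wz":-0.177,"claw":60},{"dx":0,"dy":0,"dz":-1,"wx":0,"wy":0,"wz":-0.177,"claw":60},{"dx":0,"dy":0,"dz":-1,"wx":0,"wy":0,"wz":-0.177,"claw":60},{"dx":0,"dy":0,"dz":-1,"wx":0,"wy":0,"wz":-0.177,"claw":60},{"dx":0,"dy":0,"dz":-1,"wx":0,"wy":0,"wz":-0.177,"claw":60},{"dx":0,"dy":0,"dz":0,"wx":0,"wy":0,"wz":-0.177,"claw":60},{"dx":0,"dy":0,"dz":0,"wx":0,"wy":0,"wz":-0.178,"claw":60}]' 40
python3 -m handwheel '[{"dx":5.45,"dy":3,"dz":0,"wx":0,"wy":0,"wz":0,"claw":60},{"dx":5.45,"dy":3,"dz":0,"wx":0,"wy":0,"wz":0,"claw":60},{"dx":5.45,"dy":3,"dz":0,"wx":0,"wy":0,"wz":0,"claw":60},{"dx":5.45,"dy":3,"dz":0,"wx":0,"wy":0,"wz":0,"claw":60},{"dx":5.45,"dy":3,"dz":0,"wx":0,"wy":0,"wz":0,"claw":60},{"dx":5.45,"dy":3,"dz":0,"wx":0,"wy":0,"wz":0,"claw":60},{"dx":5.45,"dy":3,"dz":0,"wx":0,"wy":0,"wz":0,"claw":60},{"dx":5,"dy":3,"dz":0,"wx":0,"wy":0,"wz":0,"claw":60}]'
python3 -c "
from h import *
st()"
```

```text
clock: 2.38
position: [0.2023, -0.5913, 0.2445]
tool_rot: [3.142, 0.0, 1.576]
force: [0.4, 0.2, -0.4]
grip_width: 0.0512
finger_force: 0.0
clock: 3.38
position: [0.4436, -0.1583, 0.2448]
tool_rot: [3.141, 0.001, 1.57]
force: [1.7, -1.0, 0.5]
grip_width: 0.0509
finger_force: 0.0
3.38 [ 0.4436 -0.1583  0.2448] [3.141e+00 1.000e-03 1.570e+00] F [ 1.7 -1.   0.5] w 0.0509 0.0
```

```bash
python3 -m handwheel '[{"dx":0.3,"dy":0.7,"dz":6,"wx":0,"wy":0,"wz":0,"claw":60},{"dx":0,"dy":0,"dz":6,"wx":0,"wy":0,"wz":0,"claw":60},{"dx":0,"dy":0,"dz":6,"wx":0,"wy":0,"wz":0,"claw":60},{"dx":0,"dy":0,"dz":5.5,"wx":0,"wy":0,"wz":0,"claw":60},{"dx":0,"dy":0,"dz":0,"wx":0,"wy":0,"wz":0,"claw":60},{"dx":0,"dy":0,"dz":0,"wx":0,"wy":0,"wz":0,"claw":10},{"dx":0,"dy":0,"dz":0,"wx":0,"wy":0,"wz":0,"claw":10},{"dx":0,"dy":0,"dz":0,"wx":0,"wy":0,"wz":0,"claw":10}]' 25
python3 -m handwheel '[{"dx":0,"dy":0,"dz":0,"wx":0,"wy":0,"wz":0,"claw":10},{"dx":0,"dy":0,"dz":0,"wx":0,"wy":0,"wz":0,"claw":10},{"dx":0,"dy":0,"dz":-1,"wx":0,"wy":0,"wz":0,"claw":10},{"dx":0,"dy":0,"dz":-3,"wx":0,"wy":0,"wz":0,"claw":10}]'
```

```text
clock: 4.38
position: [0.4507, -0.1577, 0.0109]
tool_rot: [3.139, 0.001, 1.569]
force: [0.6, 0.7, 1.0]
grip_width: 0.0083
finger_force: 0.0
clock: 4.88
position: [0.4491, -0.1566, 0.0495]
tool_rot: [-3.139, -0.001, 1.57]
force: [-0.8, -0.3, -0.1]
grip_width: 0.0086
finger_force: 0.0
```

```bash
python3 -c "
from h import *
T=cam('top');S=cam('side')
for g,z in((T,.011),(S,.009)):
  for a,p in yellow(g):
    if a<200: print(a,np.round(ray(g,*p,z),4))
q=proj(S,[.45,-.155,.03]);u,v=int(q[0]),int(q[1]);print(u,v)
cv2.imwrite('pics/s2.png',cv2.resize(S['frame'][v-50:v+30,u-50:u+50],None,fx=6,fy=6,interpolation=cv2.INTER_CUBIC))"
```

```text
24 [0.4584 0.142  0.011 ]
21 [ 0.4553 -0.0788  0.011 ]
23 [0.437  0.0815 0.011 ]
30 [ 0.4513 -0.1554  0.009 ]
30 [ 0.4566 -0.0793  0.009 ]
39 [0.4391 0.0812 0.009 ]
45 [0.4596 0.1416 0.009 ]
310 212
```

View pics/s2.png

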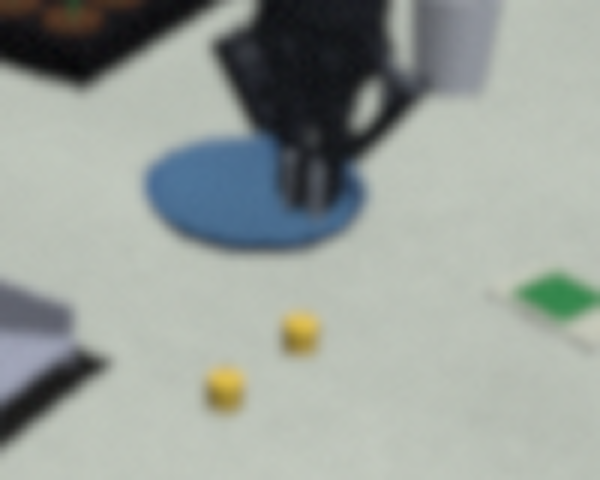

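The fingertips (zoom 310,210) closed just above the plug, which hasn't moved (300,332). I'll go lower.

```bash
python3 -m handwheel '[{"dx":0.1,"dy":0.1,"dz":0,"wx":0,"wy":0,"wz":0,"claw":60},{"dx":0,"dy":0,"dz":0,"wx":0,"wy":0,"wz":0,"claw":60},{"dx":0,"dy":0,"dz":2.3,"wx":0,"wy":0,"wz":0,"claw":60},{"dx":0,"dy":0,"dz":2.2,"wx":0,"wy":0,"wz":0,"claw":60},{"dx":0,"dy":0,"dz":0,"wx":0,"wy":0,"wz":0,"claw":60},{"dx":0,"dy":0,"dz":0,"wx":0,"wy":0,"wz":0,"claw":10},{"dx":0,"dy":0,"dz":0,"wx":0,"wy":0,"wz":0,"claw":10},{"dx":0,"dy":0,"dz":0,"wx":0,"wy":0,"wz":0,"claw":10}]' 25
python3 -m handwheel '[{"dx":0,"dy":0,"dz":0,"wx":0,"wy":0,"wz":0,"claw":10},{"dx":0,"dy":0,"dz":0,"wx":0,"wy":0,"wz":0,"claw":10},{"dx":0,"dy":0,"dz":-2,"wx":0,"wy":0,"wz":0,"claw":10},{"dx":0,"dy":0,"dz":-6,"wx":0,"wy":0,"wz":0,"claw":10},{"dx":0,"dy":0,"dz":-6,"wx":0,"wy":0,"wz":0,"claw":10},{"dx":0,"dy":0,"dz":-6,"wx":0,"wy":0,"wz":0,"claw":10},{"dx":0,"dy":0,"dz":0,"wx":0,"wy":0,"wz":0,"claw":10}]'
```

```text
clock: 5.98
position: [0.4511, -0.1563, 0.0049]
tool_rot: [3.141, 0.0, 1.57]
force: [0.0, 0.4, 0.2]
grip_width: 0.0087
finger_force: 0.0
clock: 6.85
position: [0.4527, -0.1567, 0.2083]
tool_rot: [3.135, 0.003, 1.569]
force: [0.1, -0.3, -0.1]
grip_width: 0.0082
finger_force: 0.0
```

```bash
python3 -c "
from h import *
st()
T=cam('top');S=cam('side')
for g,z in((T,.011),(S,.009)):
  for a,p in yellow(g):
    if a<200: print(a,np.round(ray(g,*p,z),4))
q=proj(S,[.45,-.155,.09]);u,v=int(q[0]),int(q[1]);print(u,v)
cv2.imwrite('pics/s3.png',cv2.resize(S['frame'][v-80:v+50,u-60:u+60],None,fx=4.5,fy=4.5,interpolation=cv2.INTER_CUBIC))"
```

```text
6.85 [ 0.4527 -0.1567  0.2083] [3.135e+00 3.000e-03 1.569e+00] F [ 0.1 -0.3 -0.1] w 0.0082 0.0
24 [0.4584 0.142  0.011 ]
22 [ 0.4549 -0.0788  0.011 ]
12 [ 0.4485 -0.1517  0.011 ]
23 [0.437  0.0815 0.011 ]
30 [ 0.4513 -0.1554  0.009 ]
30 [ 0.4566 -0.0793  0.009 ]
39 [0.4391 0.0812 0.009 ]
45 [0.4596 0.1416 0.009 ]
311 196
```

View pics/s3.png

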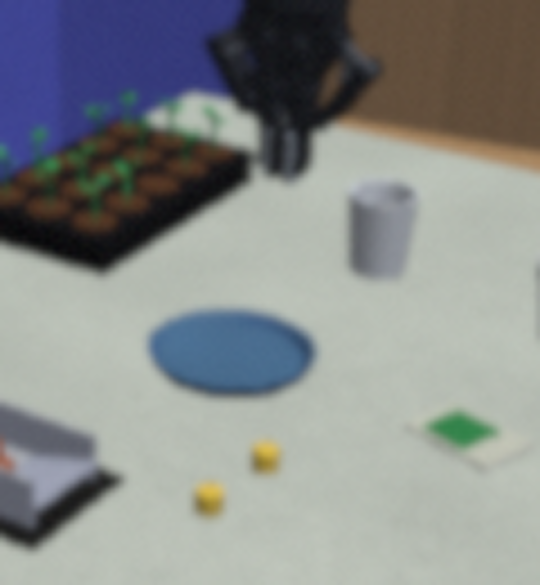

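```bash
python3 -c "
from h import *
S=cam('side');T=cam('top')
for z in(.2083,.22,.23,.25):print(z,proj(S,[.4527,-.1567,z]),proj(T,[.4527,-.1567,z]))
v0,u0=130,285
cv2.imwrite('pics/s4.png',np.hstack([cv2.resize(S['frame'][105:225,270:350],None,fx=5,fy=5,interpolation=cv2.INTER_CUBIC),cv2.resize(T['frame'][150:270,250:330],None,fx=5,fy=5,interpolation=cv2.INTER_CUBIC)])[:600])
"
```

```text
0.2083 (np.float64(313.03370838973444), np.float64(164.58040225315287)) (np.float64(305.8910667212365), np.float64(220.7836762468214))
0.22 (np.float64(313.2504781822122), np.float64(161.26210627400243)) (np.float64(306.3418270812103), np.float64(220.621129117271))
0.23 (np.float64(313.43736177220603), np.float64(158.40130607597993)) (np.float64(306.7336391530447), np.float64(220.47983912539246))
0.25 (np.float64(313.8156562545908), np.float64(152.6104020690886)) (np.float64(307.5359655803087), np.float64(220.1905149760334))
```

View pics/s4.png

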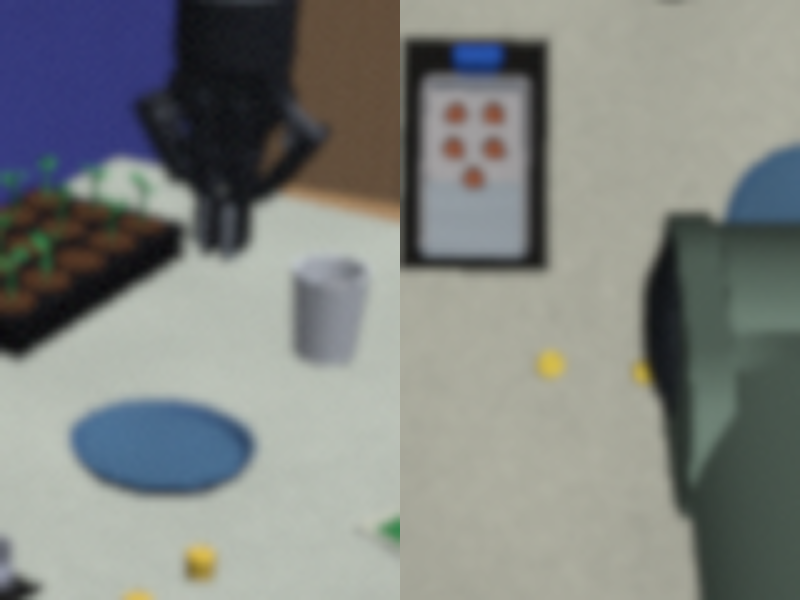

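The reported TCP should project to (313,165) in the side picture, but the fingertips show at about (314,156). That is an offset of around 3 cm in height or depth. I'll lower the hand between the two plugs to check.

```bash
python3 -m handwheel '[{"dx":3.9,"dy":0,"dz":4,"wx":0,"wy":0,"wz":0,"claw":0},{"dx":0,"dy":0,"dz":6,"wx":0,"wy":0,"wz":0,"claw":0},{"dx":0,"dy":0,"dz":6,"wx":0,"wy":0,"wz":0,"claw":0},{"dx":0,"dy":0,"dz":3.5,"wx":0,"wy":0,"wz":0,"claw":0},{"dx":0,"dy":0,"dz":0,"wx":0,"wy":0,"wz":0,"claw":0},{"dx":0,"dy":0,"dz":0,"wx":0,"wy":0,"wz":0,"claw":0}]' 25
python3 -c "
from h import *
s=st();S=cam('side');T=cam('top');p=s['position']
print(proj(S,p),proj(T,p))
a=cv2.resize(S['frame'][150:250,260:340],None,fx=5,fy=5,interpolation=cv2.INTER_CUBIC);b=cv2.resize(T['frame'][150:250,250:330],None,fx=5,fy=5,interpolation=cv2.INTER_CUBIC)
cv2.imwrite('pics/s5.png',np.hstack([a,b]))
"
```

```text
clock: 7.8
position: [0.4511, -0.1169, 0.0101]
tool_rot: [3.141, -0.0, 1.57]
force: [0.9, 0.6, 1.4]
grip_width: 0.0001
finger_force: 0.0
7.8 [ 0.4511 -0.1169  0.0101] [ 3.141 -0.     1.57 ] F [0.9 0.6 1.4] w 0.0001 0.0
(np.float64(304.22506064798665), np.float64(221.61259682123884)) (np.float64(289.2282042583481), np.float64(223.45901018005696))
```

View pics/s5.png

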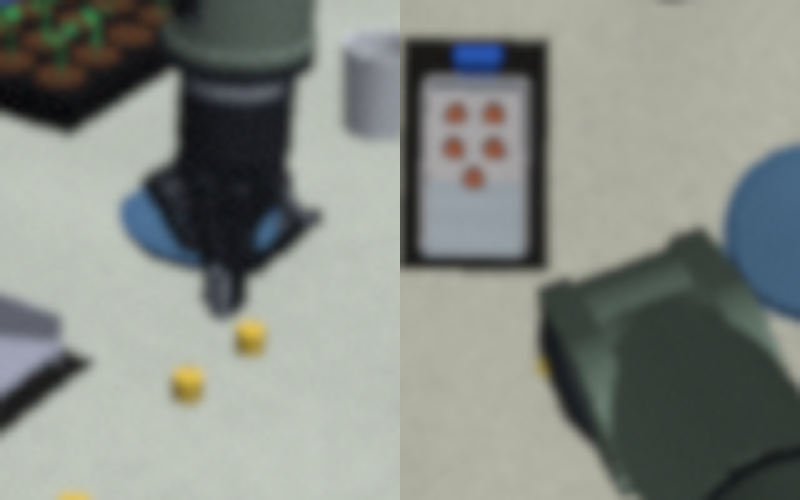

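Predicted tip is (304,222), seen at (304,213), the same vertical offset as before. So the real tip is about 3 cm above the reading. I'll probe the table gently to confirm.

```bash
python3 -m handwheel '[{"dx":0,"dy":0,"dz":0.4,"wx":0,"wy":0,"wz":0,"claw":0},{"dx":0,"dy":0,"dz":0.4,"wx":0,"wy":0,"wz":0,"claw":0},{"dx":0,"dy":0,"dz":0,"wx":0,"wy":0,"wz":0,"claw":0}]' && python3 -m handwheel '[{"dx":0,"dy":0,"dz":0.3,"wx":0,"wy":0,"wz":0,"claw":0},{"dx":0,"dy":0,"dz":0,"wx":0,"wy":0,"wz":0,"claw":0}]'
```

```text
clock: 8.28
position: [0.4508, -0.1171, 0.0013]
tool_rot: [-3.141, -0.0, 1.57]
force: [0.1, 1.0, 0.6]
grip_width: -0.0003
finger_force: 0.0
clock: 8.52
position: [0.4508, -0.117, -0.0018]
tool_rot: [-3.141, -0.0, 1.57]
force: [-0.1, -0.8, 0.5]
grip_width: -0.0002
finger_force: 0.0
```

```bash
python3 -m handwheel '[{"dx":0,"dy":0,"dz":0.5,"wx":0,"wy":0,"wz":0,"claw":0},{"dx":0,"dy":0,"dz":0.5,"wx":0,"wy":0,"wz":0,"claw":0},{"dx":0,"dy":0,"dz":0,"wx":0,"wy":0,"wz":0,"claw":0}]' && python3 -m handwheel '[{"dx":0,"dy":0,"dz":0.3,"wx":0,"wy":0,"wz":0,"claw":0},{"dx":0,"dy":0,"dz":0,"wx":0,"wy":0,"wz":0,"claw":0}]'&& python3 -m handwheel '[{"dx":0,"dy":0,"dz":0.3,"wx":0,"wy":0,"wz":0,"claw":0},{"dx":0,"dy":0,"dz":0,"wx":0,"wy":0,"wz":0,"claw":0}]'
```

```text
clock: 8.9
position: [0.4506, -0.117, -0.012]
tool_rot: [-3.141, -0.0, 1.57]
force: [0.2, -0.8, 0.5]
grip_width: -0.0
finger_force: 0.0
clock: 9.15
position: [0.4508, -0.117, -0.0147]
tool_rot: [-3.141, -0.0, 1.57]
force: [-0.4, 0.4, -0.8]
grip_width: 0.0001
finger_force: 0.0
clock: 9.4
position: [0.4508, -0.1171, -0.0178]
tool_rot: [-3.141, -0.0, 1.57]
force: [-0.0, -0.6, -0.5]
grip_width: 0.0001
finger_force: 0.0
```

```bash
python3 -m handwheel '[{"dx":0,"dy":0,"dz":0.3,"wx":0,"wy":0,"wz":0,"claw":0},{"dx":0,"dy":0,"dz":0,"wx":0,"wy":0,"wz":0,"claw":0}]'|sed -n '2p;4p' && python3 -m handwheel '[{"dx":0,"dy":0,"dz":0.3,"wx":0,"wy":0,"wz":0,"claw":0},{"dx":0,"dy":0,"dz":0,"wx":0,"wy":0,"wz":0,"claw":0}]'|sed -n '2p;4p'
python3 -m handwheel '[{"dx":0,"dy":0,"dz":0.2,"wx":0,"wy":0,"wz":0,"claw":0},{"dx":0,"dy":0,"dz":0,"wx":0,"wy":0,"wz":0,"claw":0}]'|sed -n '2p;4p'
python3 -c "
from h import *
s=st();S=cam('side');p=s['position'];print(proj(S,p))
a=cv2.resize(S['frame'][150:250,260:340],None,fx=5,fy=5,interpolation=cv2.INTER_CUBIC)
cv2.imwrite('pics/s6.png',a)
"
```

```text
position: [0.4508, -0.117, -0.0208]
force: [-0.5, 0.1, -0.0]
position: [0.4507, -0.117, -0.0238]
force: [0.1, -0.6, 0.0]
position: [0.4508, -0.117, -0.0257]
force: [-0.2, -0.6, -0.1]
10.15 [ 0.4508 -0.117  -0.0257] [-3.141 -0.     1.57 ] F [-0.2 -0.6 -0.1] w -0.0001 0.0
(np.float64(303.8316803337595), np.float64(230.31758889276796))
```

View pics/s6.png

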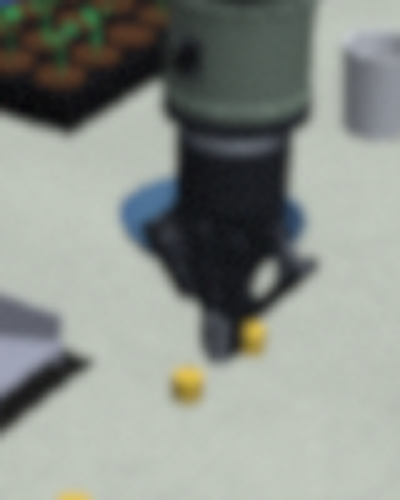

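```bash
python3 -m handwheel '[{"dx":0,"dy":0,"dz":0.3,"wx":0,"wy":0,"wz":0,"claw":0},{"dx":0,"dy":0,"dz":0,"wx":0,"wy":0,"wz":0,"claw":0}]'|sed -n '2p;4p' && python3 -m handwheel '[{"dx":0,"dy":0,"dz":0.2,"wx":0,"wy":0,"wz":0,"claw":0},{"dx":0,"dy":0,"dz":0,"wx":0,"wy":0,"wz":0,"claw":0}]'|sed -n '2p;4p'
python3 -m handwheel '[{"dx":0,"dy":0,"dz":0.2,"wx":0,"wy":0,"wz":0,"claw":0},{"dx":0,"dy":0,"dz":0,"wx":0,"wy":0,"wz":0,"claw":0}]'|sed -n '2p;4p'
```

```text
position: [0.4507, -0.1171, -0.0288]
force: [-0.1, 0.1, -0.0]
position: [0.4508, -0.117, -0.0307]
force: [-0.0, 0.2, 0.2]
position: [0.4508, -0.117, -0.0327]
force: [-0.5, 0.3, 0.1]
```

```bash
python3 -m handwheel '[{"dx":0,"dy":0,"dz":0.15,"wx":0,"wy":0,"wz":0,"claw":0},{"dx":0,"dy":0,"dz":0,"wx":0,"wy":0,"wz":0,"claw":0}]'|sed -n '2p;4p'
```

```text
position: [0.4508, -0.1171, -0.0342]
force: [-0.1, 0.0, -1.1]
```

```bash
python3 -m handwheel '[{"dx":0,"dy":0,"dz":0.15,"wx":0,"wy":0,"wz":0,"claw":0},{"dx":0,"dy":0,"dz":0,"wx":0,"wy":0,"wz":0,"claw":0}]'|sed -n '2p;4p'
```

```text
position: [0.4508, -0.117, -0.0357]
force: [-0.5, 0.3, -0.4]
```

```bash
python3 -m handwheel '[{"dx":0,"dy":0,"dz":0.15,"wx":0,"wy":0,"wz":0,"claw":0},{"dx":0,"dy":0,"dz":0,"wx":0,"wy":0,"wz":0,"claw":0}]'|sed -n '2p;4p'
```

```text
position: [0.451, -0.1171, -0.0368]
force: [-1.5, 0.9, 11.1]
```

Contact came at a reading of −0.036, so true z = reading + 0.036.

```bash
python3 -m handwheel '[{"dx":0,"dy":0,"dz":-3.5,"wx":0,"wy":0,"wz":0,"claw":0},{"dx":0,"dy":0,"dz":-3.5,"wx":0,"wy":0,"wz":0,"claw":60},{"dx":-3.85,"dy":0,"dz":0,"wx":0,"wy":0,"wz":0,"claw":60},{"dx":0,"dy":0,"dz":0,"wx":0,"wy":0,"wz":0,"claw":60},{"dx":0,"dy":0,"dz":3,"wx":0,"wy":0,"wz":0,"claw":60},{"dx":0,"dy":0,"dz":3.2,"wx":0,"wy":0,"wz":0,"claw":60},{"dx":0,"dy":0,"dz":0,"wx":0,"wy":0,"wz":0,"claw":10},{"dx":0,"dy":0,"dz":0,"wx":0,"wy":0,"wz":0,"claw":10}]' 25
python3 -m handwheel '[{"dx":0,"dy":0,"dz":0,"wx":0,"wy":0,"wz":0,"claw":10},{"dx":0,"dy":0,"dz":0,"wx":0,"wy":0,"wz":0,"claw":10},{"dx":0,"dy":0,"dz":0,"wx":0,"wy":0,"wz":0,"claw":10}]'
```

```text
clock: 12.7
position: [0.4511, -0.1552, -0.0284]
tool_rot: [3.141, -0.0, 1.57]
force: [0.3, -0.0, 0.2]
grip_width: 0.0205
finger_force: 24.4
clock: 13.08
position: [0.451, -0.1557, -0.0287]
tool_rot: [3.141, 0.0, 1.569]
force: [0.4, -0.2, 1.1]
grip_width: 0.0205
finger_force: 24.6
```

```bash
python3 -m handwheel '[{"dx":0,"dy":0,"dz":-4,"wx":0,"wy":0,"wz":0,"claw":10},{"dx":0,"dy":0,"dz":-6,"wx":0,"wy":0,"wz":0,"claw":10},{"dx":0,"dy":0,"dz":-6,"wx":0,"wy":0,"wz":0,"claw":10},{"dx":2,"dy":0,"dz":-5.5,"wx":0,"wy":0,"wz":0,"claw":10},{"dx":5.5,"dy":1.5,"dz":0,"wx":0,"wy":0,"wz":0,"claw":10},{"dx":5.5,"dy":1.5,"dz":0,"wx":0,"wy":0,"wz":0,"claw":10},{"dx":5.5,"dy":1.8,"dz":0,"wx":0,"wy":0,"wz":0,"claw":10},{"dx":5.5,"dy":1.8,"dz":0,"wx":0,"wy":0,"wz":0,"claw":10}]'
python3 -m handwheel '[{"dx":5.5,"dy":1.8,"dz":0,"wx":0,"wy":0,"wz":0,"claw":10},{"dx":5.5,"dy":1.8,"dz":0,"wx":0,"wy":0,"wz":0,"claw":10},{"dx":5.5,"dy":1.8,"dz":0,"wx":0,"wy":0,"wz":0,"claw":10},{"dx":2,"dy":1.8,"dz":0,"wx":0,"wy":0,"wz":0,"claw":10},{"dx":0,"dy":0,"dz":0,"wx":0,"wy":0,"wz":0,"claw":10},{"dx":0,"dy":0,"dz":0,"wx":0,"wy":0,"wz":0,"claw":10}]'
python3 -c "
from h import *
s=st();S=cam('side');p=np.array(s['position'])+[0,0,.027];print(proj(S,p),yellow(S))
J=[.5886,.2696];print('rim centre',proj(S,J+[.157]),'plug target',proj(S,J+[p[2]]))
a=cv2.resize(S['frame'][180:270,150:240],None,fx=6,fy=6,interpolation=cv2.INTER_CUBIC)
cv2.imwrite('pics/s7.png',a)
"
```

```text
clock: 14.08
position: [0.5174, 0.0859, 0.1862]
tool_rot: [3.141, 0.0, 1.569]
force: [0.1, -1.3, 0.0]
grip_width: 0.0206
finger_force: 24.6
clock: 14.82
position: [0.5889, 0.2686, 0.1858]
tool_rot: [-3.141, 0.001, 1.57]
force: [0.4, -0.3, -0.5]
grip_width: 0.02
finger_force: 24.6
14.82 [0.5889 0.2686 0.1858] [-3.141e+00  1.000e-03  1.570e+00] F [ 0.4 -0.3 -0.5] w 0.02 24.610851109027863
(np.float64(187.90855482799324), np.float64(204.78872820183793)) [(np.int32(49), (np.float64(185.2), np.float64(201.7))), (np.int32(30), (np.float64(297.1), np.float64(226.3))), (np.int32(39), (np.float64(274.4), np.float64(251.9))), (np.int32(45), (np.float64(257.1), np.float64(259.6)))]
rim centre (np.float64(189.82529309588978), np.float64(222.8148028320917)) plug target (np.float64(187.727913396804), np.float64(204.9811528284607))
```

View pics/s7.png

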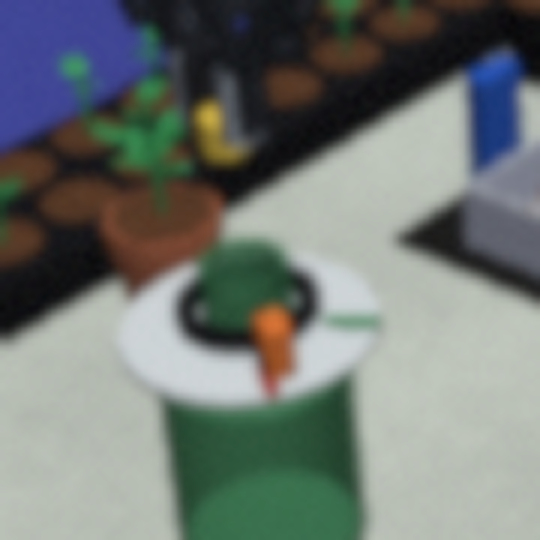

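The plug at (187,202) matches the expected height. The jar rim is around (191,222), so I need to shift about 2–3 mm.

```bash
python3 -m handwheel '[{"dx":-0.15,"dy":-0.25,"dz":2,"wx":0,"wy":0,"wz":0,"claw":10},{"dx":0,"dy":0,"dz":2,"wx":0,"wy":0,"wz":0,"claw":10},{"dx":0,"dy":0,"dz":1.5,"wx":0,"wy":0,"wz":0,"claw":10},{"dx":0,"dy":0,"dz":0.7,"wx":0,"wy":0,"wz":0,"claw":10},{"dx":0,"dy":0,"dz":0,"wx":0,"wy":0,"wz":0,"claw":10},{"dx":0,"dy":0,"dz":0,"wx":0,"wy":0,"wz":0,"claw":10}]'
python3 -c "
from h import *
S=cam('side');print(yellow(S))
a=cv2.resize(S['frame'][180:270,150:240],None,fx=6,fy=6,interpolation=cv2.INTER_CUBIC)
cv2.imwrite('pics/s8.png',a)
"
```

```text
clock: 15.62
position: [0.587, 0.268, 0.1244]
tool_rot: [3.141, -0.0, 1.57]
force: [0.7, 0.4, -0.2]
grip_width: 0.0206
finger_force: 24.6
[(np.int32(42), (np.float64(187.9), np.float64(221.5))), (np.int32(30), (np.float64(297.1), np.float64(226.3))), (np.int32(39), (np.float64(274.4), np.float64(251.9))), (np.int32(45), (np.float64(257.1), np.float64(259.6)))]
```

View pics/s8.png

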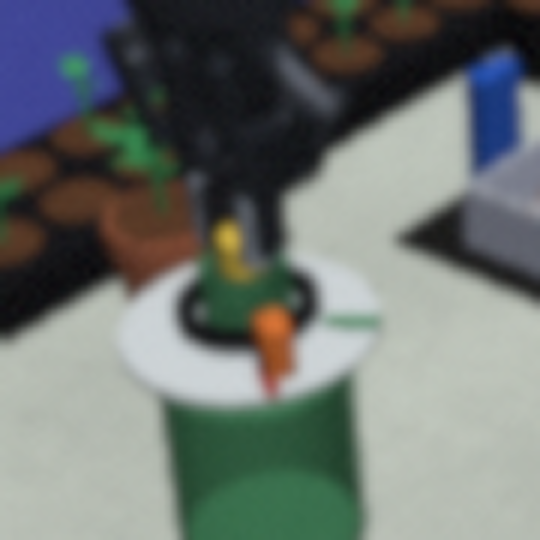

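The plug (240,250) sits in the mouth. The neck spans 202–290, so I'll shift 2 mm and release.

```bash
python3 -m handwheel '[{"dx":-0.1,"dy":-0.15,"dz":0.15,"wx":0,"wy":0,"wz":0,"claw":10},{"dx":0,"dy":0,"dz":0,"wx":0,"wy":0,"wz":0,"claw":10},{"dx":0,"dy":0,"dz":0,"wx":0,"wy":0,"wz":0,"claw":45},{"dx":0,"dy":0,"dz":0,"wx":0,"wy":0,"wz":0,"claw":45},{"dx":0,"dy":0,"dz":-2,"wx":0,"wy":0,"wz":0,"claw":45},{"dx":0,"dy":0,"dz":-4,"wx":0,"wy":0,"wz":0,"claw":45}]'
python3 -c "
from h import *
S=cam('side');print(yellow(S))
for a,p in yellow(S):
    if a<200: print(a,np.round(ray(S,*p,.009),4))
T=cam('top')
for a,p in yellow(T):
    if a<200: print('top',a,p,np.round(ray(T,*p,.011),4))
"
```

```text
clock: 16.42
position: [0.5848, 0.2666, 0.1832]
tool_rot: [-3.14, 0.0, 1.57]
force: [0.9, -1.0, 0.7]
grip_width: 0.038
finger_force: 0.0
[(np.int32(30), (np.float64(297.1), np.float64(226.3))), (np.int32(39), (np.float64(274.4), np.float64(251.9))), (np.int32(45), (np.float64(257.1), np.float64(259.6)))]
30 [ 0.4566 -0.0793  0.009 ]
39 [0.4391 0.0812 0.009 ]
45 [0.4596 0.1416 0.009 ]
top 22 (np.float64(279.6), np.float64(222.4)) [ 0.4549 -0.0788  0.011 ]
```

```bash
python3 -m handwheel '[{"dx":-4.1,"dy":-4.2,"dz":0,"wx":0,"wy":0,"wz":0,"claw":60},{"dx":-4.1,"dy":-4.2,"dz":0,"wx":0,"wy":0,"wz":0,"claw":60},{"dx":-4.25,"dy":-4.2,"dz":0,"wx":0,"wy":0,"wz":0,"claw":60},{"dx":0,"dy":0,"dz":6,"wx":0,"wy":0,"wz":0,"claw":60},{"dx":0,"dy":0,"dz":6,"wx":0,"wy":0,"wz":0,"claw":60},{"dx":0,"dy":0,"dz":6,"wx":0,"wy":0,"wz":0,"claw":60},{"dx":0,"dy":0,"dz":3,"wx":0,"wy":0,"wz":0,"claw":60},{"dx":0,"dy":0,"dz":0,"wx":0,"wy":0,"wz":0,"claw":60}]'
python3 -m handwheel '[{"dx":0,"dy":0,"dz":0,"wx":0,"wy":0,"wz":0,"claw":10},{"dx":0,"dy":0,"dz":0,"wx":0,"wy":0,"wz":0,"claw":10},{"dx":0,"dy":0,"dz":0,"wx":0,"wy":0,"wz":0,"claw":10},{"dx":0,"dy":0,"dz":0,"wx":0,"wy":0,"wz":0,"claw":10}]'
```

```text
clock: 17.52
position: [0.4584, 0.1426, -0.0284]
tool_rot: [-3.14, 0.001, 1.571]
force: [0.1, -0.2, 0.7]
grip_width: 0.0509
finger_force: 0.0
clock: 18.02
position: [0.4603, 0.1427, -0.0259]
tool_rot: [3.139, -0.001, 1.569]
force: [-1.5, 0.8, 10.6]
grip_width: 0.0202
finger_force: 24.0
```

```bash
python3 -m handwheel '[{"dx":0,"dy":0,"dz":-3.5,"wx":0,"wy":0,"wz":0,"claw":10},{"dx":0,"dy":0,"dz":-6,"wx":0,"wy":0,"wz":0,"claw":10},{"dx":0,"dy":0,"dz":-6,"wx":0,"wy":0,"wz":0,"claw":10},{"dx":0,"dy":0,"dz":-6,"wx":0,"wy":0,"wz":0,"claw":10},{"dx":4.1,"dy":4.2,"dz":0,"wx":0,"wy":0,"wz":0,"claw":10},{"dx":4.1,"dy":4.2,"dz":0,"wx":0,"wy":0,"wz":0,"claw":10},{"dx":4.1,"dy":4.2,"dz":0,"wx":0,"wy":0,"wz":0,"claw":10},{"dx":0,"dy":0,"dz":0,"wx":0,"wy":0,"wz":0,"claw":10}]'
python3 -m handwheel '[{"dx":0,"dy":0,"dz":0,"wx":0,"wy":0,"wz":0,"claw":10}]'
python3 -c "
from h import *
s=st();S=cam('side');print(yellow(S)[:1]);p=np.array(s['position'])+[0,0,.0375];print(proj(S,p))
"
```

```text
clock: 19.02
position: [0.5863, 0.2683, 0.1879]
tool_rot: [3.141, -0.003, 1.572]
force: [-1.4, -0.7, 0.2]
grip_width: 0.0198
finger_force: 24.6
clock: 19.15
position: [0.5849, 0.265, 0.1881]
tool_rot: [3.141, -0.0, 1.57]
force: [-0.1, -1.5, -0.3]
grip_width: 0.0203
finger_force: 24.6
19.15 [0.5849 0.265  0.1881] [ 3.141 -0.     1.57 ] F [-0.1 -1.5 -0.3] w 0.0203 24.596077501773834
[(np.int32(48), (np.float64(187.9), np.float64(202.1)))]
(np.float64(189.50863500893965), np.float64(200.43429829378417))
```

```bash
python3 -m handwheel '[{"dx":0.25,"dy":0,"dz":2,"wx":0,"wy":0,"wz":0,"claw":10},{"dx":0,"dy":0,"dz":2,"wx":0,"wy":0,"wz":0,"claw":10},{"dx":0,"dy":0,"dz":1.5,"wx":0,"wy":0,"wz":0,"claw":10},{"dx":0,"dy":0,"dz":0.8,"wx":0,"wy":0,"wz":0,"claw":10},{"dx":0,"dy":0,"dz":0,"wx":0,"wy":0,"wz":0,"claw":10},{"dx":0,"dy":0,"dz":0,"wx":0,"wy":0,"wz":0,"claw":10}]'
python3 -c "
from h import *
S=cam('side');print(yellow(S)[:1])"
```

```text
clock: 19.95
position: [0.5855, 0.268, 0.1249]
tool_rot: [3.141, -0.0, 1.57]
force: [-0.0, 0.3, 0.5]
grip_width: 0.0201
finger_force: 24.6
[(np.int32(47), (np.float64(189.0), np.float64(222.2)))]
```

```bash
python3 -m handwheel '[{"dx":0,"dy":0,"dz":0,"wx":0,"wy":0,"wz":0,"claw":45},{"dx":0,"dy":0,"dz":0,"wx":0,"wy":0,"wz":0,"claw":45},{"dx":0,"dy":0,"dz":0,"wx":0,"wy":0,"wz":0,"claw":45},{"dx":0,"dy":0,"dz":-2,"wx":0,"wy":0,"wz":0,"claw":45},{"dx":0,"dy":0,"dz":-4,"wx":0,"wy":0,"wz":0,"claw":45}]'
python3 -c "
from h import *
S=cam('side')
for a,p in yellow(S):
    if a<200: print(a,p,np.round(ray(S,*p,.009),4))
"
```

```text
clock: 20.62
position: [0.5848, 0.2676, 0.1852]
tool_rot: [-3.14, 0.0, 1.57]
force: [-0.7, 0.2, 0.6]
grip_width: 0.0384
finger_force: 0.0
32 (np.float64(308.0), np.float64(232.5)) [ 0.4084 -0.0686  0.009 ]
39 (np.float64(274.4), np.float64(251.9)) [0.4391 0.0812 0.009 ]
```

The third plug got knocked to (0.408,-0.069), as announced. Now taking the plug at (0.438,0.081).

```bash
python3 -m handwheel '[{"dx":-4.65,"dy":-3.7,"dz":0,"wx":0,"wy":0,"wz":0,"claw":60},{"dx":-4.65,"dy":-3.7,"dz":0,"wx":0,"wy":0,"wz":0,"claw":60},{"dx":-4.65,"dy":-3.7,"dz":0,"wx":0,"wy":0,"wz":0,"claw":60},{"dx":-4.65,"dy":-3.6,"dz":0,"wx":0,"wy":0,"wz":0,"claw":60},{"dx":0,"dy":0,"dz":6,"wx":0,"wy":0,"wz":0,"claw":60},{"dx":0,"dy":0,"dz":6,"wx":0,"wy":0,"wz":0,"claw":60},{"dx":0,"dy":0,"dz":6,"wx":0,"wy":0,"wz":0,"claw":60},{"dx":0,"dy":0,"dz":3.2,"wx":0,"wy":0,"wz":0,"claw":60}]'
python3 -m handwheel '[{"dx":0,"dy":0,"dz":0,"wx":0,"wy":0,"wz":0,"claw":60},{"dx":0,"dy":0,"dz":0,"wx":0,"wy":0,"wz":0,"claw":10},{"dx":0,"dy":0,"dz":0,"wx":0,"wy":0,"wz":0,"claw":10},{"dx":0,"dy":0,"dz":0,"wx":0,"wy":0,"wz":0,"claw":10},{"dx":0,"dy":0,"dz":0,"wx":0,"wy":0,"wz":0,"claw":10}]'
```

```text
clock: 21.68
position: [0.4378, 0.082, -0.0291]
tool_rot: [-3.141, 0.0, 1.57]
force: [1.0, -0.2, 0.1]
grip_width: 0.0516
finger_force: 0.0
clock: 22.3
position: [0.4394, 0.0821, -0.0259]
tool_rot: [3.139, -0.0, 1.569]
force: [-1.7, 0.8, 12.4]
grip_width: 0.0202
finger_force: 24.0
```

```bash
python3 -m handwheel '[{"dx":0,"dy":0,"dz":-3.6,"wx":0,"wy":0,"wz":0,"claw":10},{"dx":0,"dy":0,"dz":-6,"wx":0,"wy":0,"wz":0,"claw":10},{"dx":0,"dy":0,"dz":-6,"wx":0,"wy":0,"wz":0,"claw":10},{"dx":0,"dy":0,"dz":-6,"wx":0,"wy":0,"wz":0,"claw":10},{"dx":4.65,"dy":3.7,"dz":0,"wx":0,"wy":0,"wz":0,"claw":10},{"dx":4.65,"dy":3.7,"dz":0,"wx":0,"wy":0,"wz":0,"claw":10},{"dx":4.65,"dy":3.7,"dz":0,"wx":0,"wy":0,"wz":0,"claw":10},{"dx":4.65,"dy":3.6,"dz":0,"wx":0,"wy":0,"wz":0,"claw":10}]'
python3 -m handwheel '[{"dx":0,"dy":0,"dz":2,"wx":0,"wy":0,"wz":0,"claw":10},{"dx":0,"dy":0,"dz":2,"wx":0,"wy":0,"wz":0,"claw":10},{"dx":0,"dy":0,"dz":1.5,"wx":0,"wy":0,"wz":0,"claw":10},{"dx":0,"dy":0,"dz":0.8,"wx":0,"wy":0,"wz":0,"claw":10},{"dx":0,"dy":0,"dz":0,"wx":0,"wy":0,"wz":0,"claw":10},{"dx":0,"dy":0,"dz":0,"wx":0,"wy":0,"wz":0,"claw":10}]'
python3 -c "
from h import *
S=cam('side')
for a,p in yellow(S):
    if a<200: print(a,p,np.round(ray(S,*p,.009),4))
"
```

```text
clock: 23.3
position: [0.5865, 0.2688, 0.19]
tool_rot: [3.14, -0.0, 1.569]
force: [0.5, -0.3, 0.8]
grip_width: 0.02
finger_force: 24.6
clock: 24.05
position: [0.5855, 0.2678, 0.1261]
tool_rot: [3.141, -0.0, 1.57]
force: [0.4, -0.0, 0.0]
grip_width: 0.0202
finger_force: 24.6
4 (np.float64(388.5), np.float64(155.2)) [ 0.4231 -0.8577  0.009 ]
48 (np.float64(189.2), np.float64(222.2)) [0.7709 0.1144 0.009 ]
32 (np.float64(308.0), np.float64(232.5)) [ 0.4084 -0.0686  0.009 ]
```

Same spot as the last successful drop, so release, then fetch the last plug.

```bash
python3 -m handwheel '[{"dx":0,"dy":0,"dz":0,"wx":0,"wy":0,"wz":0,"claw":45},{"dx":0,"dy":0,"dz":0,"wx":0,"wy":0,"wz":0,"claw":45},{"dx":0,"dy":0,"dz":0,"wx":0,"wy":0,"wz":0,"claw":45},{"dx":0,"dy":0,"dz":-2,"wx":0,"wy":0,"wz":0,"claw":45},{"dx":0,"dy":0,"dz":-4,"wx":0,"wy":0,"wz":0,"claw":45},{"dx":-5,"dy":-2.5,"dz":0,"wx":0,"wy":0,"wz":0,"claw":60},{"dx":-5,"dy":-2.5,"dz":0,"wx":0,"wy":0,"wz":0,"claw":60},{"dx":-5,"dy":-2.5,"dz":0,"wx":0,"wy":0,"wz":0,"claw":60}]'
python3 -c "
from h import *
S,T=cam('side'),cam('top')
for g,z in ((S,.009),(T,.011)):
  for a,p in yellow(g):
    if a<200: print(a,p,np.round(ray(g,*p,z),4))
"
```

```text
clock: 25.1
position: [0.5095, 0.1166, 0.1866]
tool_rot: [3.14, 0.0, 1.57]
force: [1.4, -0.0, -0.3]
grip_width: 0.0514
finger_force: 0.0
32 (np.float64(308.0), np.float64(232.5)) [ 0.4084 -0.0686  0.009 ]
```

```bash
python3 -m handwheel '[{"dx":-4.6,"dy":-2.6,"dz":0,"wx":0,"wy":0,"wz":0,"claw":60},{"dx":-4.6,"dy":-2.6,"dz":0,"wx":0,"wy":0,"wz":0,"claw":60},{"dx":-4.6,"dy":-2.5,"dz":0,"wx":0,"wy":0,"wz":0,"claw":60},{"dx":-4.7,"dy":-2.5,"dz":0,"wx":0,"wy":0,"wz":0,"claw":60},{"dx":0,"dy":0,"dz":5,"wx":0,"wy":0,"wz":0,"claw":60},{"dx":0,"dy":0,"dz":5,"wx":0,"wy":0,"wz":0,"claw":60},{"dx":0,"dy":0,"dz":5,"wx":0,"wy":0,"wz":0,"claw":60},{"dx":0,"dy":0,"dz":0,"wx":0,"wy":0,"wz":0,"claw":60}]'
python3 -c "
from h import *
s=st();print(np.round(s['qpos'],2))
S=cam('side')
for a,p in yellow(S):
    if a<200: print(a,p,np.round(ray(S,*p,.009),4))"
```

```text
clock: 26.2
position: [0.407, -0.0662, 0.0343]
tool_rot: [-3.138, -0.001, 1.571]
force: [-0.3, 0.5, 2.4]
grip_width: 0.0513
finger_force: 0.0
26.2 [ 0.407  -0.0662  0.0343] [-3.138e+00 -1.000e-03  1.571e+00] F [-0.3  0.5  2.4] w 0.0513 0.0
[ 0.5   0.54 -0.6   2.24  0.62  0.53 -0.59]
32 (np.float64(308.0), np.float64(232.5)) [ 0.4084 -0.0686  0.009 ]
```

```bash
python3 -m handwheel '[{"dx":-0.2,"dy":0,"dz":3,"wx":0,"wy":0,"wz":0,"claw":60},{"dx":0,"dy":0,"dz":3.1,"wx":0,"wy":0,"wz":0,"claw":60},{"dx":0,"dy":0,"dz":0,"wx":0,"wy":0,"wz":0,"claw":60},{"dx":0,"dy":0,"dz":0,"wx":0,"wy":0,"wz":0,"claw":10},{"dx":0,"dy":0,"dz":0,"wx":0,"wy":0,"wz":0,"claw":10},{"dx":0,"dy":0,"dz":0,"wx":0,"wy":0,"wz":0,"claw":10},{"dx":0,"dy":0,"dz":0,"wx":0,"wy":0,"wz":0,"claw":10}]'
python3 -c "
from h import *
s=st();print(np.round(s['qpos'],2))"
```

```text
clock: 27.12
position: [0.4092, -0.0694, -0.024]
tool_rot: [3.139, 0.001, 1.569]
force: [-0.9, -0.2, 19.5]
grip_width: 0.02
finger_force: 23.9
27.12 [ 0.4092 -0.0694 -0.024 ] [3.139e+00 1.000e-03 1.569e+00] F [-0.9 -0.2 19.5] w 0.02 23.89033019542694
[ 0.38  0.65 -0.45  2.26  0.79  0.38 -0.74]
```

```bash
python3 -m handwheel '[{"dx":0,"dy":0,"dz":-3.5,"wx":0,"wy":0,"wz":0,"claw":10},{"dx":0,"dy":0,"dz":-6,"wx":0,"wy":0,"wz":0,"claw":10},{"dx":0,"dy":0,"dz":-6,"wx":0,"wy":0,"wz":0,"claw":10},{"dx":0,"dy":0,"dz":-6,"wx":0,"wy":0,"wz":0,"claw":10},{"dx":4.8,"dy":2.5,"dz":0,"wx":0,"wy":0,"wz":0,"claw":10},{"dx":4.8,"dy":2.5,"dz":0,"wx":0,"wy":0,"wz":0,"claw":10},{"dx":4.8,"dy":2.5,"dz":0,"wx":0,"wy":0,"wz":0,"claw":10},{"dx":4.8,"dy":2.5,"dz":0,"wx":0,"wy":0,"wz":0,"claw":10}]'
python3 -m handwheel '[{"dx":4.8,"dy":2.5,"dz":0,"wx":0,"wy":0,"wz":0,"claw":10},{"dx":4.8,"dy":2.5,"dz":0,"wx":0,"wy":0,"wz":0,"claw":10},{"dx":4.8,"dy":2.6,"dz":0,"wx":0,"wy":0,"wz":0,"claw":10},{"dx":0,"dy":0,"dz":0,"wx":0,"wy":0,"wz":0,"claw":10},{"dx":0,"dy":0,"dz":0,"wx":0,"wy":0,"wz":0,"claw":10}]'
```

```text
clock: 28.12
position: [0.5086, 0.1242, 0.1907]
tool_rot: [3.141, 0.0, 1.569]
force: [0.5, -0.3, 0.6]
grip_width: 0.0199
finger_force: 24.5
clock: 28.75
position: [0.5839, 0.2664, 0.1901]
tool_rot: [-3.141, -0.0, 1.57]
force: [-0.5, 0.9, 0.2]
grip_width: 0.0195
finger_force: 24.6
```

```bash
python3 -m handwheel '[{"dx":0.1,"dy":0.15,"dz":2,"wx":0,"wy":0,"wz":0,"claw":10},{"dx":0,"dy":0,"dz":2,"wx":0,"wy":0,"wz":0,"claw":10},{"dx":0,"dy":0,"dz":1.5,"wx":0,"wy":0,"wz":0,"claw":10},{"dx":0,"dy":0,"dz":1,"wx":0,"wy":0,"wz":0,"claw":10},{"dx":0,"dy":0,"dz":0,"wx":0,"wy":0,"wz":0,"claw":10},{"dx":0,"dy":0,"dz":0,"wx":0,"wy":0,"wz":0,"claw":10}]'
python3 -c "
from h import *
S=cam('side')
for a,p in yellow(S):
    if a<200: print(a,p)
"
```

```text
clock: 29.5
position: [0.586, 0.2681, 0.1249]
tool_rot: [3.141, -0.0, 1.57]
force: [-0.0, 0.7, -0.2]
grip_width: 0.0199
finger_force: 24.6
44 (np.float64(188.8), np.float64(222.7))
```

```bash
python3 -m handwheel '[{"dx":0,"dy":0,"dz":0,"wx":0,"wy":0,"wz":0,"claw":45},{"dx":0,"dy":0,"dz":0,"wx":0,"wy":0,"wz":0,"claw":45},{"dx":0,"dy":0,"dz":0,"wx":0,"wy":0,"wz":0,"claw":45},{"dx":0,"dy":0,"dz":-2,"wx":0,"wy":0,"wz":0,"claw":45},{"dx":0,"dy":0,"dz":-4,"wx":0,"wy":0,"wz":0,"claw":45},{"dx":-5,"dy":-3,"dz":0,"wx":0,"wy":0,"wz":0,"claw":45},{"dx":-5,"dy":-3,"dz":0,"wx":0,"wy":0,"wz":0,"claw":45},{"dx":-5,"dy":-3,"dz":0,"wx":0,"wy":0,"wz":0,"claw":45}]'
python3 - <<'E'
from h import *
S,T=cam('side'),cam('top')
print(yellow(S),[b for b in yellow(T) if b[0]<200])
a=cv2.resize(S['frame'][205:285,150:240],None,fx=6,fy=6,interpolation=cv2.INTER_CUBIC)
b=cv2.resize(T['frame'][162:207,165:210],None,fx=10.67,fy=10.67,interpolation=cv2.INTER_CUBIC)[:480,:480]
print(a.shape,b.shape);cv2.imwrite('pics/j1.png',np.hstack([a[:,:310],b]))
J=[.5875,.2690]
for n,g,o in(('side',S,(150,205,6)),('top',T,(165,162,10.67))):
    for nm,X in [('Jf',J+[.124]),('Jrim',J+[.157])]+[('lug%.2f'%t,[J[0]+.048*np.cos(t),J[1]+.048*np.sin(t),.155]) for t in(2.5,2.6,2.7)]+[('grn%.2f'%t,[J[0]+.048*np.cos(t),J[1]+.048*np.sin(t),.124]) for t in(3.7,3.8,3.9)]:
        u,v=proj(g,X);print(n,nm,round((u-o[0])*o[2]),round((v-o[1])*o[2]))
E
```

```text
clock: 30.55
position: [0.4948, 0.1166, 0.1855]
tool_rot: [3.14, 0.0, 1.57]
force: [0.9, -1.0, 0.8]
grip_width: 0.0384
finger_force: 0.0
[] [(np.int32(9), (np.float64(188.1), np.float64(185.3)))]
(480, 540, 3) (480, 480, 3)
side Jf 249 168
side Jrim 242 107
side lug2.50 257 169
side lug2.60 268 166
side lug2.70 279 164
side grn3.70 352 172
side grn3.80 354 166
side grn3.90 354 160
top Jf 235 236
top Jrim 217 222
top lug2.50 129 335
top lug2.60 140 343
top lug2.70 153 350
top grn3.70 305 354
top grn3.80 317 346
top grn3.90 328 337
```

View pics/j1.png

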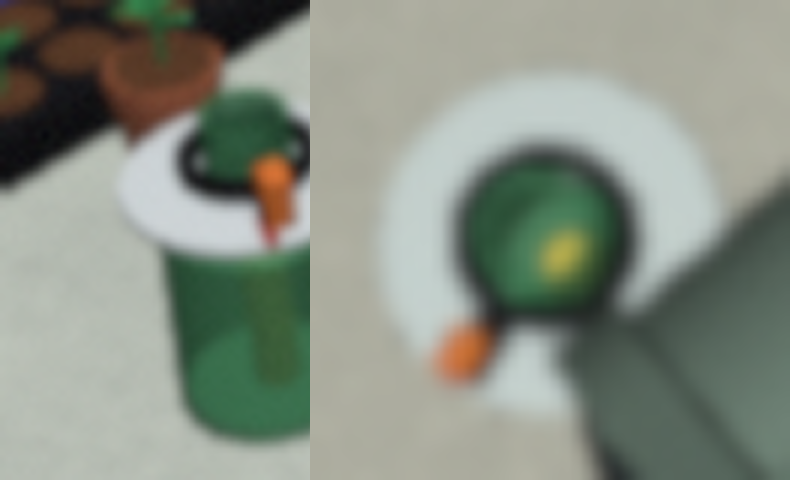

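The four plugs are stacked inside the jar. From the top picture the flange centre is J=(0.5856,0.2673), the lug is at angle about 2.575 and the green mark at about 3.72. Next I grip the lug.

```bash
python3 -m handwheel '[{"dx":0,"dy":0,"dz":0,"wx":0,"wy":0,"wz":-0.168,"claw":45},{"dx":0,"dy":0,"dz":0,"wx":0,"wy":0,"wz":-0.168,"claw":45},{"dx":0,"dy":0,"dz":0,"wx":0,"wy":0,"wz":-0.168,"claw":45},{"dx":0,"dy":0,"dz":0,"wx":0,"wy":0,"wz":-0.167,"claw":45},{"dx":0,"dy":0,"dz":0,"wx":0,"wy":0,"wz":-0.167,"claw":45},{"dx":0,"dy":0,"dz":0,"wx":0,"wy":0,"wz":-0.167,"claw":45},{"dx":0,"dy":0,"dz":0,"wx":0,"wy":0,"wz":0,"claw":45},{"dx":0,"dy":0,"dz":0,"wx":0,"wy":0,"wz":0,"claw":45}]'
python3 - <<'E'
from h import *
s=st();R=Ro.from_euler('xyz',s['tool_rot']).as_matrix();print(np.round(s['qpos'],2))
J=np.array([.5855,.2675]);ph=2.575
tg=np.r_[J+.05*np.array([np.cos(ph),np.sin(ph)]),.1855];print(tg,'tool cm',R.T@(tg-s['position'])*100)
E
```

```text
clock: 31.65
position: [0.4958, 0.118, 0.1849]
tool_rot: [3.141, 0.001, 2.571]
force: [0.7, -0.4, -0.2]
grip_width: 0.0383
finger_force: 0.0
31.65 [0.4958 0.118  0.1849] [3.141e+00 1.000e-03 2.571e+00] F [ 0.7 -0.4 -0.2] w 0.0383 0.0
[ 0.44  0.55 -1.1   1.87  0.56  1.07  0.12]
[0.54331326 0.29433801 0.1855    ] tool cm [ 5.53524139 17.40472454 -0.05529955]
```

```bash
python3 -m handwheel '[{"dx":1.85,"dy":5.8,"dz":0,"wx":0,"wy":0,"wz":0,"claw":45},{"dx":1.85,"dy":5.8,"dz":0,"wx":0,"wy":0,"wz":0,"claw":45},{"dx":1.85,"dy":5.8,"dz":0,"wx":0,"wy":0,"wz":0,"claw":45},{"dx":0,"dy":0,"dz":2,"wx":0,"wy":0,"wz":0,"claw":45},{"dx":0,"dy":0,"dz":0,"wx":0,"wy":0,"wz":0,"claw":45},{"dx":0,"dy":0,"dz":0,"wx":0,"wy":0,"wz":0,"claw":45}]'
python3 - <<'E'
from h import *
s=st();S=cam('side');print(np.round(s['qpos'],2))
a=cv2.resize(S['frame'][180:260,150:240],None,fx=6,fy=6,interpolation=cv2.INTER_CUBIC)
cv2.imwrite('pics/j2.png',a)
R=Ro.from_euler('xyz',s['tool_rot']).as_matrix()
p=np.array(s['position'])+[0,0,.036]
for o in(-.02,0,.02):
    u,v=proj(S,p+R[:,1]*o);print((u-150)*6,(v-180)*6)
E
```

```text
clock: 32.4
position: [0.5426, 0.2934, 0.165]
tool_rot: [-3.141, 0.001, 2.572]
force: [-0.1, 0.7, 0.5]
grip_width: 0.0387
finger_force: 0.0
32.4 [0.5426 0.2934 0.165 ] [-3.141e+00  1.000e-03  2.572e+00] F [-0.1  0.7  0.5] w 0.0387 0.0
[ 0.03  0.72 -1.    1.62  0.65  1.16 -0.12]
311.45359884695074 219.4498493878349
265.0278484917336 228.78514797116293
217.9894094236971 238.24364611570536
```

View pics/j2.png

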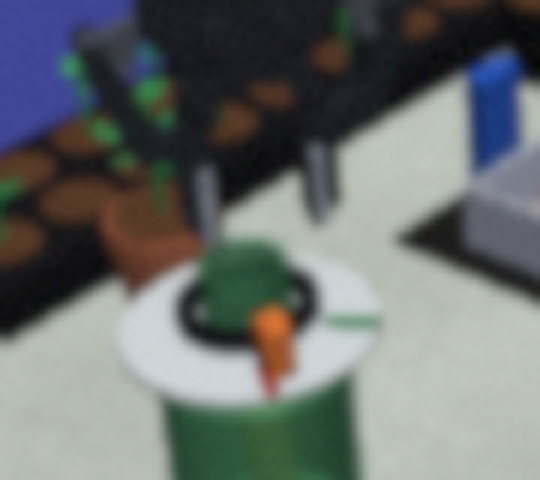

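The fingertips (207,243) and (318,218) straddle the lug (272,312). Descend and grip.

```bash
python3 -m handwheel '[{"dx":0,"dy":-0.1,"dz":2.5,"wx":0,"wy":0,"wz":0,"claw":45},{"dx":0,"dy":0,"dz":2,"wx":0,"wy":0,"wz":0,"claw":45},{"dx":0,"dy":0,"dz":1.5,"wx":0,"wy":0,"wz":0,"claw":45},{"dx":0,"dy":0,"dz":0.5,"wx":0,"wy":0,"wz":0,"claw":45},{"dx":0,"dy":0,"dz":0,"wx":0,"wy":0,"wz":0,"claw":45},{"dx":0,"dy":0,"dz":0,"wx":0,"wy":0,"wz":0,"claw":5},{"dx":0,"dy":0,"dz":0,"wx":0,"wy":0,"wz":0,"claw":5},{"dx":0,"dy":0,"dz":0,"wx":0,"wy":0,"wz":0,"claw":5}]' 25
python3 -m handwheel '[{"dx":0,"dy":0,"dz":0,"wx":0,"wy":0,"wz":0,"claw":5},{"dx":0,"dy":0,"dz":0,"wx":0,"wy":0,"wz":0,"claw":5}]'
```

```text
clock: 33.45
position: [0.5421, 0.2943, 0.1]
tool_rot: [3.14, 0.0, 2.575]
force: [1.9, 3.5, 4.6]
grip_width: 0.0137
finger_force: 24.6
clock: 33.7
position: [0.5421, 0.2943, 0.1]
tool_rot: [3.14, 0.0, 2.575]
force: [2.9, 3.0, 6.4]
grip_width: 0.0137
finger_force: 24.8
```

```bash
python3 -m handwheel '[{"dx":-0.057,"dy":-0.762,"dz":0,"wx":0,"wy":0,"wz":-0.15,"claw":5},{"dx":-0.057,"dy":-0.762,"dz":0,"wx":0,"wy":0,"wz":-0.15,"claw":5},{"dx":-0.057,"dy":-0.762,"dz":0,"wx":0,"wy":0,"wz":-0.15,"claw":5},{"dx":-0.057,"dy":-0.762,"dz":0,"wx":0,"wy":0,"wz":-0.15,"claw":5}]'
python3 -m handwheel '[{"dx":-0.057,"dy":-0.762,"dz":0,"wx":0,"wy":0,"wz":-0.15,"claw":5},{"dx":-0.057,"dy":-0.762,"dz":0,"wx":0,"wy":0,"wz":-0.15,"claw":5},{"dx":-0.057,"dy":-0.762,"dz":0,"wx":0,"wy":0,"wz":-0.15,"claw":5},{"dx":0,"dy":0,"dz":0,"wx":0,"wy":0,"wz":0,"claw":5}]'
python3 - <<'E'
from h import *
s=st();S=cam('side');print(np.round(s['qpos'],2))
d=np.array(s['position'])[:2]-[.5855,.2675];print(np.hypot(*d),np.arctan2(d[1],d[0])%6.283)
E
```

```text
clock: 34.2
position: [0.5354, 0.2648, 0.1]
tool_rot: [3.14, 0.003, -3.104]
force: [14.2, 4.6, -2.5]
grip_width: 0.0138
finger_force: 24.0
clock: 34.7
position: [0.5417, 0.2437, 0.1]
tool_rot: [3.14, 0.005, -2.657]
force: [15.1, 12.7, -4.6]
grip_width: 0.0131
finger_force: 25.9
34.7 [0.5417 0.2437 0.1   ] [ 3.14   0.005 -2.657] F [15.1 12.7 -4.6] w 0.0131 25.91346004715888
[ 0.2   0.87 -1.17  1.73  0.88  1.15  0.82]
0.04988599775559173 3.6395550238478593
```

```bash
python3 -m handwheel '[{"dx":-0.016,"dy":-0.4,"dz":0,"wx":0,"wy":0,"wz":-0.08,"claw":5},{"dx":0,"dy":0,"dz":0,"wx":0,"wy":0,"wz":0,"claw":5},{"dx":0,"dy":0,"dz":0,"wx":0,"wy":0,"wz":0,"claw":5},{"dx":0,"dy":0,"dz":0,"wx":0,"wy":0,"wz":0,"claw":40},{"dx":0,"dy":0,"dz":0,"wx":0,"wy":0,"wz":0,"claw":40},{"dx":0,"dy":0,"dz":-4,"wx":0,"wy":0,"wz":0,"claw":40},{"dx":0,"dy":0,"dz":-6,"wx":0,"wy":0,"wz":0,"claw":40},{"dx":0,"dy":0,"dz":0,"wx":0,"wy":0,"wz":0,"claw":40}]'
python3 - <<'E'
from h import *
s=st();R=Ro.from_euler('xyz',s['tool_rot']).as_matrix();print('tool cm to park',R.T@(np.array([.5,-.02,.21])-s['position'])*100)
E
```

```text
clock: 35.75
position: [0.5424, 0.2401, 0.2032]
tool_rot: [-3.141, 0.005, -2.579]
force: [0.3, -0.6, -0.7]
grip_width: 0.0339
finger_force: 0.0
35.75 [0.5424 0.2401 0.2032] [-3.141  0.005 -2.579] F [ 0.3 -0.6 -0.7] w 0.0339 0.0
tool cm to park [ 17.46154665 -19.73459399  -0.74796852]
```

```bash
python3 -m handwheel '[{"dx":4.2,"dy":-4.5,"dz":0,"wx":0,"wy":0,"wz":0,"claw":40},{"dx":4.2,"dy":-4.5,"dz":0,"wx":0,"wy":0,"wz":0,"claw":40},{"dx":4.2,"dy":-4.5,"dz":0,"wx":0,"wy":0,"wz":0,"claw":40},{"dx":0,"dy":0,"dz":0,"wx":0,"wy":0,"wz":0,"claw":40}]'
python3 - <<'E'
from h import *
S,T=cam('side'),cam('top')
a=cv2.resize(S['frame'][212:252,160:230],None,fx=11,fy=11,interpolation=cv2.INTER_CUBIC)[:440,200:600]
b=cv2.resize(T['frame'][162:207,168:208],None,fx=10,fy=10,interpolation=cv2.INTER_CUBIC)[:440,:400]
cv2.imwrite('pics/j3.png',np.hstack([a,b]))
J=[.5856,.2673]
for t in(3.6,3.65,3.7,3.75,3.8):
    c=np.array([np.cos(t),np.sin(t)])
    for g,o in((S,(160+200/11,212,11)),(T,(168,162,10))):
        for r,z in((.048,.155),(.048,.124),(.06,.124)):
            u,v=proj(g,[J[0]+r*c[0],J[1]+r*c[1],z]);print(t,r,z,round((u-o[0])*o[2]+(400 if g is T else 0)),round((v-o[1])*o[2]),end=' | ')
    print()
E
```

```text
clock: 36.25
position: [0.5064, 0.0516, 0.1983]
tool_rot: [-3.141, -0.003, -2.587]
force: [-0.2, 1.2, 0.1]
grip_width: 0.0342
finger_force: 0.0
3.6 0.048 0.155 332 143 | 3.6 0.048 0.124 342 248 | 3.6 0.06 0.124 389 252 | 3.6 0.048 0.155 634 333 | 3.6 0.048 0.124 649 343 | 3.6 0.06 0.124 663 372 | 
3.65 0.048 0.155 335 138 | 3.65 0.048 0.124 344 242 | 3.65 0.06 0.124 392 245 | 3.65 0.048 0.155 641 330 | 3.65 0.048 0.124 655 340 | 3.65 0.06 0.124 670 369 | 
3.7 0.048 0.155 337 132 | 3.7 0.048 0.124 346 237 | 3.7 0.06 0.124 394 239 | 3.7 0.048 0.155 646 327 | 3.7 0.048 0.124 661 337 | 3.7 0.06 0.124 677 365 | 
3.75 0.048 0.155 339 127 | 3.75 0.048 0.124 348 231 | 3.75 0.06 0.124 396 232 | 3.75 0.048 0.155 652 323 | 3.75 0.048 0.124 666 333 | 3.75 0.06 0.124 684 360 | 
3.8 0.048 0.155 340 122 | 3.8 0.048 0.124 349 226 | 3.8 0.06 0.124 397 225 | 3.8 0.048 0.155 658 319 | 3.8 0.048 0.124 672 329 | 3.8 0.06 0.124 691 355 |
```

View pics/j3.png

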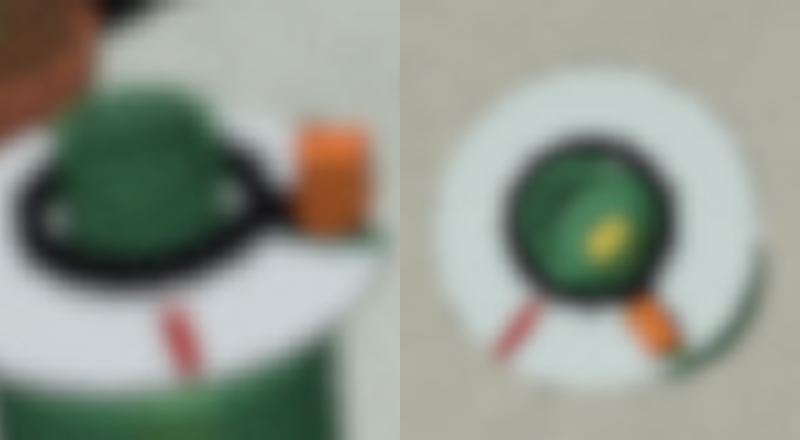

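```bash
cat > lug.py <<'E'
from h import *
S,T=cam('side'),cam('top')
J0=np.array([.5856,.2673])
def wc(g,w,kind):
    f=g['frame'].astype(float);r=(f[...,2]-np.maximum(f[...,1]*1.0,f[...,0]))if kind=='red' else None
    b,gn,rd=f[...,0],f[...,1],f[...,2]
    if kind=='orange': m=np.clip(rd-b-45,0,None)*(gn-b>12)
    if kind=='red': m=np.clip(rd-gn-25,0,None)*(gn-b<12)
    if kind=='green': m=np.clip(gn-np.maximum(b,rd)-15,0,None)
    z=np.zeros(m.shape);x0,y0,x1,y1=w;z[y0:y1,x0:x1]=m[y0:y1,x0:x1]
    v,u=np.nonzero(z);W=z[v,u];return (u*W).sum()/W.sum(),(v*W).sum()/W.sum(),len(v)
def hullc(g,ph,J):
    e=np.array([np.cos(ph),np.sin(ph)]);n=np.array([-e[1],e[0]])
    P=[proj(g,np.r_[J+e*(.048+a)+n*b,z]) for a in(-.009,.009) for b in(-.007,.007) for z in(.128,.155)]
    h=cv2.convexHull(np.array(P,np.float32));M=cv2.moments(h);return np.array([M['m10']/M['m00'],M['m01']/M['m00']])
for n,g,w in(('top',T,(168,180,206,206)),('side',S,(160,215,215,250))):
    o=wc(g,w,'orange');r=wc(g,w,'red');X=ray(g,r[0],r[1],.124)[:2]
    for dJ in((0,0),(.0015,0),(0,.0015)):
        J=J0+dJ;ps=np.arange(2.3,4.2,.005);D=[np.hypot(*(hullc(g,p,J)-o[:2])) for p in ps];i=int(np.argmin(D))
        d=X-J;a=np.arctan2(d[1],d[0])%6.2832
        print(n,dJ,'lug',o[2],round(ps[i],3),'res px',round(D[i],2),'red',r[2],round(a,3),'r',round(np.hypot(*d),4),'coll',round(ps[i]-a,3))
E
python3 lug.py
```

```text
top (0, 0) lug 33 3.72 res px 3.2 red 12 2.482 r 0.0462 coll 1.238
top (0.0015, 0) lug 33 3.7 res px 2.85 red 12 2.502 r 0.0474 coll 1.198
top (0, 0.0015) lug 33 3.755 res px 2.97 red 12 2.509 r 0.0453 coll 1.246
side (0, 0) lug 215 2.935 res px 11.59 red 34 2.28 r 0.0321 coll 0.655
side (0.0015, 0) lug 215 2.965 res px 11.24 red 34 2.314 r 0.0331 coll 0.651
side (0, 0.0015) lug 215 4.2 res px 11.53 red 34 2.311 r 0.031 coll 1.889
```

```bash
sed -i "s/for n,g,w in.*/for n,g,w,w2 in(('top',T,(189,190,200,201),(174,190,184,200)),('side',S,(202,221,216,237),(190,238,200,249))):/; s/r=wc(g,w,'red')/r=wc(g,w2,'red')/" lug.py; python3 lug.py
```

```text
top (0, 0) lug 22 3.71 res px 1.17 red 12 2.483 r 0.0463 coll 1.227
top (0.0015, 0) lug 22 3.69 res px 0.82 red 12 2.502 r 0.0475 coll 1.188
top (0, 0.0015) lug 22 3.735 res px 0.95 red 12 2.509 r 0.0454 coll 1.226
side (0, 0) lug 66 3.755 res px 1.57 red 17 2.462 r 0.0459 coll 1.293
side (0.0015, 0) lug 66 3.745 res px 1.13 red 17 2.482 r 0.047 coll 1.263
side (0, 0.0015) lug 66 3.795 res px 1.25 red 17 2.488 r 0.0449 coll 1.307
```

```bash
cat >> lug.py <<'E'
print('--')
from scipy.optimize import least_squares
obs=[]
for n,g,w,w2 in(('top',T,(189,190,200,201),(174,190,184,200)),('side',S,(202,221,216,237),(190,238,200,249))):
    o=wc(g,w,'orange');r=wc(g,w2,'red');L=ray(g,o[0],o[1],.1415)[:2];X=ray(g,r[0],r[1],.124)[:2]
    c=np.hypot(*(L-X));print(n,'chord',round(c,4),'q',round(2*np.arcsin(c/.096),3));obs.append((g,np.array(o[:2]),np.array(r[:2])))
def res(p):
    q,rho=p[:2];out=[]
    for i,(g,o,r) in enumerate(obs):
        J=p[2+2*i:4+2*i]
        out+=list(hullc(g,rho+q,J)-o)+list(np.array(proj(g,[J[0]+.048*np.cos(rho),J[1]+.048*np.sin(rho),.124]))-r)
    return np.array(out)
s=least_squares(res,[1.2,2.5,.5856,.2673,.5856,.2673],x_scale=[.1,.1,.01,.01,.01,.01]);print(np.round(s.x,4),'res',np.round(s.fun,2))
E
python3 lug.py|sed -n '/--/,$p'
```

```text
--
top chord 0.0517 q 1.137
side chord 0.0554 q 1.23
[1.1986 2.5434 0.5887 0.2697 0.5899 0.2686] res [ 0.35 -0.1  -0.3  -0.02  0.    0.19  0.05 -0.14]
```

The lug stands over the green mark: the joint fit gives 1.199 rad and the side view agrees. Before the scoop, I'll fit a kinematic model from the logged poses to choose a pour direction within the joint limits.

```bash
cat > kin.py <<'E'
import numpy as np,itertools
from scipy.spatial.transform import Rotation as Ro
from scipy.optimize import least_squares
lo=np.array([-2.91,-.3,-1.5,.17,-1.26,.16,-2.52])+.04;hi=np.array([2.91,2.13,1.42,2.43,4.41,1.93,2.52])-.04
D=[([1.171,.521,-.036,1.599,.021,1.021,-.113],[.2023,-.591,.1938],[-3.14,0,.33]),
([.5,.54,-.6,2.24,.62,.53,-.59],[.407,-.0662,.0343],[-3.138,-.001,1.571]),
([.38,.65,-.45,2.26,.79,.38,-.74],[.4092,-.0694,-.024],[3.139,.001,1.569]),
([.44,.55,-1.1,1.87,.56,1.07,.12],[.4958,.118,.1849],[3.141,.001,2.571]),
([.03,.72,-1.,1.62,.65,1.16,-.12],[.5426,.2934,.165],[-3.141,.001,2.572]),
([.2,.87,-1.17,1.73,.88,1.15,.82],[.5417,.2437,.1],[3.14,.005,-2.657])]
def fk(q,L,s):
    R=np.eye(3);p=np.array([0,0,L[0]])
    r=lambda ax,a:Ro.from_euler(ax,a).as_matrix()
    R=r('z',s[0]*q[0]+L[4])@r('y',q[1]);p=p+R@[L[6],0,L[1]]
    R=R@r('z',s[1]*q[2])@r('y',q[3]);p=p+R@[L[7],0,L[2]]
    R=R@r('z',s[2]*q[4])@r('y',q[5]);p=p+R@[L[8],0,L[3]]
    return p,R@r('z',s[3]*q[6]+L[5])
E
python3 - <<'E'
from kin import *
best=None
for s in itertools.product((1,-1),repeat=4):
  for o in(0,1.57,-1.57,3.14):
    def res(L):
        e=[]
        for q,p,a in D:
            P,R=fk(q,L,s);e+=list(P-p)+list(.3*(R-Ro.from_euler('xyz',a).as_matrix()).ravel())
        return np.array(e)
    r=least_squares(res,[.33,.4,.4,.2,0,o,0,0,0])
    if best is None or r.cost<best[0]:best=(r.cost,s,r.x,r.fun)
print(best[0],best[1],np.round(best[2],4),abs(best[3]).max())
E
```

```text
0.00035840801689812553 (-1, -1, -1, -1) [ 1.1688  0.49    0.4203  1.1639 -0.0853  1.4851  0.0447  0.0134  0.0097] 0.016918348533062205
```

```bash
python3 -m handwheel '[{"dx":0,"dy":0,"dz":-1,"wx":0,"wy":0,"wz":0.178,"claw":40},{"dx":0,"dy":0,"dz":-1,"wx":0,"wy":0,"wz":0.178,"claw":40},{"dx":0,"dy":0,"dz":0,"wx":0,"wy":0,"wz":0.178,"claw":40},{"dx":0,"dy":0,"dz":0,"wx":0,"wy":0,"wz":0.178,"claw":40},{"dx":0,"dy":0,"dz":0,"wx":0,"wy":0,"wz":0.178,"claw":40},{"dx":0,"dy":0,"dz":0,"wx":0,"wy":0,"wz":0.178,"claw":40},{"dx":0,"dy":0,"dz":0,"wx":0,"wy":0,"wz":0.178,"claw":40},{"dx":0,"dy":0,"dz":0,"wx":0,"wy":0,"wz":0.178,"claw":40}]'
python3 -m handwheel '[{"dx":0,"dy":0,"dz":0,"wx":0,"wy":0,"wz":0.178,"claw":0},{"dx":0,"dy":0,"dz":0,"wx":0,"wy":0,"wz":0.178,"claw":0},{"dx":0,"dy":0,"dz":0,"wx":0,"wy":0,"wz":0.178,"claw":0},{"dx":0,"dy":0,"dz":0,"wx":0,"wy":0,"wz":0.16,"claw":0},{"dx":0,"dy":0,"dz":0,"wx":0,"wy":0,"wz":0,"claw":0}]'
python3 -c "
from h import *
s=st();print(np.round(s['qpos'],4).tolist())"
python3 -m handwheel '[{"dx":0,"dy":0,"dz":0,"wx":-0.15,"wy":0,"wz":0,"claw":0},{"dx":0,"dy":0,"dz":0,"wx":-0.15,"wy":0,"wz":0,"claw":0},{"dx":0,"dy":0,"dz":0,"wx":-0.15,"wy":0,"wz":0,"claw":0},{"dx":0,"dy":0,"dz":0,"wx":-0.15,"wy":0,"wz":0,"claw":0},{"dx":0,"dy":0,"dz":0,"wx":0,"wy":0,"wz":0,"claw":0},{"dx":0,"dy":0,"dz":0,"wx":0,"wy":0,"wz":0,"claw":0}]'
python3 - <<'E'
from h import *
s=st();print(np.round(s['qpos'],4).tolist());S=cam('side')
R=Ro.from_euler('xyz',s['tool_rot']).as_matrix();p=np.array(s['position']);print('toolz',R[:,2])
q=proj(S,p);x0,y0=int(q[0])-45,int(q[1])-55;x0=max(x0,0)
cv2.imwrite('pics/k.png',cv2.resize(S['frame'][y0:y0+80,x0:x0+90],None,fx=7,fy=7,interpolation=cv2.INTER_CUBIC))
for n,P in(('rep',p),('worldz',p+[0,0,.036]),('toolz',p-R[:,2]*.036)):
    u,v=proj(S,P);print(n,(u-x0)*7,(v-y0)*7)
E
```

```text
clock: 37.65
position: [0.507, 0.0584, 0.2194]
tool_rot: [3.142, -0.0, 2.276]
force: [-0.3, -0.5, -0.1]
grip_width: 0.034
finger_force: 0.0
clock: 38.28
position: [0.507, 0.0584, 0.2195]
tool_rot: [3.141, 0.0, 1.589]
force: [0.2, -0.2, -0.6]
grip_width: -0.0
finger_force: 0.0
38.27 [0.507  0.0584 0.2195] [3.141 0.    1.589] F [ 0.2 -0.2 -0.6] w -0.0 0.0
[0.4448, 0.4269, -0.8922, 1.8366, 0.3792, 1.0587, -0.5755]
clock: 39.02
position: [0.5123, 0.0515, 0.2201]
tool_rot: [2.611, 0.018, 1.576]
force: [-0.0, 0.6, 0.0]
grip_width: 0.0001
finger_force: 0.0
39.02 [0.5123 0.0515 0.2201] [2.611 0.018 1.576] F [-0.   0.6  0. ] w 0.0001 0.0
[0.3681, 0.1374, -0.7669, 2.2939, 0.8913, 0.3789, -1.1402]
toolz [ 0.50588209 -0.0134864  -0.8624972 ]
rep 316.4857466720289 390.9345462618994
worldz 315.7657548472405 312.4006870126503
toolz 351.09664093782936 334.67343132043914
```

View pics/k.png

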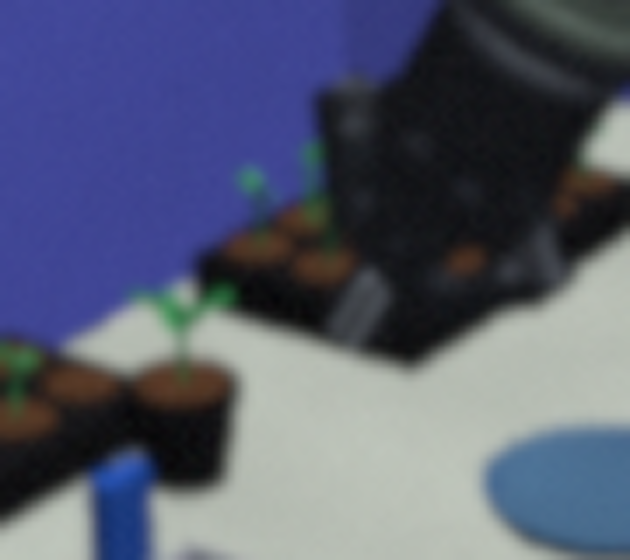

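The tip at (345,345) matches the tool-axis hypothesis, so the real fingertip is the reported TCP minus 36 mm along tool z. Refit with this tilted pose and search pour directions.

```bash
cat >> kin.py <<'E'
D+=[([0.4448,0.4269,-0.8922,1.8366,0.3792,1.0587,-0.5755],[.507,.0584,.2195],[3.141,0,1.589]),([0.3681,0.1374,-0.7669,2.2939,0.8913,0.3789,-1.1402],[.5123,.0515,.2201],[2.611,.018,1.576])]
s4=(-1,-1,-1,-1)
def fit():
    def res(L):
        e=[]
        for q,p,a in D:
            P,R=fk(q,L,s4);e+=list(P-p)+list(.3*(R-Ro.from_euler('xyz',a).as_matrix()).ravel())
        return np.array(e)
    r=least_squares(res,[.33,.4,.4,.2,0,1.57,0,0,0]);return r.x,abs(r.fun).max()
def ik(P,R,L,q0=None,n=12):
    best=None;rng=np.random.default_rng(0)
    for i in range(n):
        x0=q0 if (i==0 and q0 is not None) else rng.uniform(lo,hi)
        f=lambda q:(lambda a:np.r_[(a[0]-P)*1,.3*(Ro.from_matrix(a[1].T@R).as_rotvec())])(fk(q,L,s4))
        r=least_squares(f,np.clip(x0,lo+1e-3,hi-1e-3),bounds=(lo,hi))
        if best is None or r.cost<best[0]:best=(r.cost,r.x)
        if r.cost<1e-7:break
    return best
def pour(psi,th,lip,tipz=.061):
    # psi: world yaw of scoop x axis (spout towards -x); th tilt spout-down; returns reported TCP pose; grip along scoop x
    Rs=Ro.from_euler('z',psi).as_matrix()@Ro.from_euler('y',-th).as_matrix()
    G=np.array(lip)+Rs@[.144,0,.056]              # grip point
    Rt=Rs@np.array([[0,1,0],[1,0,0],[0,0,-1.]])   # tool x=+y scoop, y=+x scoop, z=-z
    tip=G+Rt[:,2]*(.078-(tipz-.003))
    return tip+Rt[:,2]*.036,Rt
E
python3 - <<'E'
from kin import *
L,e=fit();print(np.round(L,4),e)
C=np.array([.560,-.286])
for psi in np.arange(-3.1,3.2,.4):
    out=[]
    for th in(0,.45,.87):
        d=np.array([np.cos(psi),np.sin(psi)])
        P,R=pour(psi,th,np.r_[C+.02*d,.042]);b=min((ik(P,R,L),ik(P,R@np.diag([-1,-1,1]),L)),key=lambda b:b[0])
        out.append((round(b[0]**.5,4)))
    print(round(psi,2),out)
E
```

```text
[ 0.3218  0.5286  0.4202  0.3554 -0.0733  1.4983  0.0259  0.0172  0.01  ] 0.015673131645873944
-3.1 [np.float64(0.0), np.float64(0.0), np.float64(0.0)]
-2.7 [np.float64(0.0), np.float64(0.0), np.float64(0.0)]
-2.3 [np.float64(0.0), np.float64(0.0), np.float64(0.0)]
-1.9 [np.float64(0.0), np.float64(0.0), np.float64(0.0)]
-1.5 [np.float64(0.0), np.float64(0.0), np.float64(0.0)]
-1.1 [np.float64(0.0), np.float64(0.0), np.float64(0.0)]
-0.7 [np.float64(0.0), np.float64(0.0), np.float64(0.0)]
-0.3 [np.float64(0.0), np.float64(0.0), np.float64(0.0)]
0.1 [np.float64(0.0), np.float64(0.0), np.float64(0.0)]
0.5 [np.float64(0.0), np.float64(0.0), np.float64(0.0)]
0.9 [np.float64(0.0), np.float64(0.0), np.float64(0.0)]
1.3 [np.float64(0.0), np.float64(0.0), np.float64(0.0)]
1.7 [np.float64(0.0), np.float64(0.0), np.float64(0.0)]
2.1 [np.float64(0.0), np.float64(0.0), np.float64(0.0)]
2.5 [np.float64(0.0), np.float64(0.0), np.float64(0.0)]
2.9 [np.float64(0.0), np.float64(0.0), np.float64(0.0)]
```

```bash
cat > plan.py <<'E'
from kin import *
L,e=fit();C=np.array([.560,-.286]);GX=np.array([.684,-.017])
def track(q,P0,R0,P1,R1,n):
    w=Ro.from_matrix(R0.T@R1).as_rotvec();err=0
    for i in range(1,n+1):
        P=P0+(P1-P0)*i/n;R=R0@Ro.from_rotvec(w*i/n).as_matrix()
        f=lambda x:(lambda a:np.r_[(a[0]-P)*100,30*(Ro.from_matrix(a[1].T@R).as_rotvec()),.05*(x-q)])(fk(x,L,s4))
        r=least_squares(f,np.clip(q,lo+1e-4,hi-1e-4),bounds=(lo,hi));q=r.x;err=max(err,abs(r.fun[:6]).max())
    return q,err
q=np.array(D[-2][0]);P,R=fk(q,L,s4)
def lipof(g):return np.r_[g[:2],0]-np.array([.144,0,0])
Ph,Rh=pour(0,0,np.r_[GX[0]-.144,GX[1],.025]);
for P1 in(Ph+[0,0,.15],Ph,Ph+[0,0,.15]):
    q,e=track(q,P,R,P1,Rh,15);P,R=P1,Rh
    print('scoop',np.round(P1,3),np.round(q,2),round(e,2))
for psi in(-1.8,-1.3,-.9,-.5,-.2,0,.3,.7,1.2,1.8):
    d=np.array([np.cos(psi),np.sin(psi)]);lip=np.r_[C+.02*d,.19]
    a,Ra=pour(psi,0,lip);q1,e1=track(q,P,R,a,Ra,25)
    lip[2]=.042;b,Rb=pour(psi,0,lip);q2,e2=track(q1,a,Ra,b,Rb,10)
    Pp,Rp=b,Rb;q3=q2;es=[]
    for th in np.arange(.1,.9,.1):
        c,Rc=pour(psi,th,lip);q3,e3=track(q3,Pp,Rp,c,Rc,2);Pp,Rp=c,Rc;es.append(round(e3,1))
    print(psi,round(e1,1),round(e2,1),es,np.round(q3,2),'margin',round(min((q3-lo).min(),(hi-q3).min()),2))
E
python3 plan.py
```

```text
scoop [ 0.684 -0.017  0.175] [ 0.37  0.73 -0.76  1.41  0.52  1.2  -0.44] 0.0
scoop [ 0.684 -0.017  0.025] [ 0.33  0.9  -0.67  1.51  0.63  0.96 -0.52] 0.0
scoop [ 0.684 -0.017  0.175] [ 0.37  0.73 -0.76  1.41  0.52  1.2  -0.44] 0.0
-1.8 0.0 0.0 [np.float64(0.0), np.float64(0.0), np.float64(0.0), np.float64(0.0), np.float64(0.0), np.float64(0.0), np.float64(0.0), np.float64(0.0)] [ 0.02  0.7   0.24  1.73  0.87  0.9  -2.22] margin 0.26
-1.3 0.0 0.0 [np.float64(0.0), np.float64(0.0), np.float64(0.0), np.float64(0.0), np.float64(0.0), np.float64(0.0), np.float64(0.0), np.float64(0.0)] [-0.06  0.64  0.37  1.91  1.24  0.47 -2.19] margin 0.27
-0.9 0.0 0.0 [np.float64(0.0), np.float64(0.0), np.float64(0.0), np.float64(0.0), np.float64(0.0), np.float64(0.0), np.float64(0.0), np.float64(0.0)] [ 0.27  0.56  0.    2.03  1.97  0.42 -2.48] margin 0.0
-0.5 0.0 0.0 [np.float64(0.0), np.float64(0.0), np.float64(0.0), np.float64(0.0), np.float64(0.0), np.float64(0.0), np.float64(0.0), np.float64(0.0)] [ 0.89  0.66 -0.73  2.06  2.22  0.5  -2.14] margin 0.3
-0.2 0.0 0.0 [np.float64(0.0), np.float64(0.0),
[... 481 characters left out ...]
loat64(0.0), np.float64(0.0)] [ 1.26  0.89 -1.1   1.9   0.69  0.22  0.25] margin 0.02
0.7 0.0 0.0 [np.float64(0.0), np.float64(0.0), np.float64(0.0), np.float64(0.0), np.float64(0.0), np.float64(0.0), np.float64(0.0), np.float64(0.0)] [ 1.34  1.13 -1.34  1.75  0.58  0.62  0.76] margin 0.12
1.2 0.0 0.0 [np.float64(0.0), np.float64(0.0), np.float64(0.0), np.float64(0.0), np.float64(0.0), np.float64(0.0), np.float64(0.0), np.float64(0.0)] [ 1.27  1.25 -1.41  1.56  0.47  1.09  1.22] margin 0.05
1.8 0.0 0.0 [np.float64(0.0), np.float64(0.0), np.float64(0.0), np.float64(0.0), np.float64(0.0), np.float64(0.0), np.float64(0.0), np.float64(0.0)] [ 1.12  1.28 -1.37  1.36  0.44  1.57  1.67] margin 0.09
```

```bash
cat >> h.py <<'E'
def to(P,R,s=None):
    s=s or monitor.observe();R0=Ro.from_euler('xyz',s['tool_rot']).as_matrix()
    print('shift cm (tool now)',np.round(R0.T@(np.array(P)-s['position'])*100,2),' in target axes',np.round(R.T@(np.array(P)-s['position'])*100,2),'rotvec',np.round(Ro.from_matrix(R0.T@R).as_rotvec(),3))
DOWN=lambda yaw:Ro.from_euler('xyz',[np.pi,0,yaw]).as_matrix()
E
python3 -m handwheel '[{"dx":0,"dy":0,"dz":0,"wx":0.177,"wy":0,"wz":0,"claw":60},{"dx":0,"dy":0,"dz":0,"wx":0.177,"wy":0,"wz":0,"claw":60},{"dx":0,"dy":0,"dz":0,"wx":0.177,"wy":0,"wz":0,"claw":60},{"dx":0,"dy":0,"dz":0,"wx":0,"wy":0,"wz":0,"claw":60},{"dx":0,"dy":0,"dz":0,"wx":0,"wy":0,"wz":0,"claw":60}]'
python3 - <<'E'
from h import *
to([.684,-.017,.17],DOWN(np.pi/2))
T,S=cam('top'),cam('side')
for n,g in(('top',T),('side',S)):
    for a,p in blobs(g,(95,100,60),(120,255,255),20):
        if a<200 and 200<p[0]<300: print('handle',n,a,p,np.round(ray(g,*p,.088),4),np.round(ray(g,*p,.076),4))
E
```

```text
clock: 39.7
position: [0.5153, 0.0456, 0.2195]
tool_rot: [3.07, 0.03, 1.562]
force: [-0.8, 0.3, 0.0]
grip_width: 0.0509
finger_force: 0.0
shift cm (tool now) [-5.96 16.51  6.33]  in target axes [-6.26 16.87  4.95] rotvec [ 0.072  0.03  -0.008]
handle top 63 (np.float64(265.1), np.float64(161.4)) [ 0.683  -0.0183  0.088 ] [ 0.6855 -0.0186  0.076 ]
handle side 42 (np.float64(258.7), np.float64(148.6)) [ 0.8608 -0.4092  0.088 ] [ 0.8789 -0.4334  0.076 ]
handle side 137 (np.float64(231.9), np.float64(196.9)) [ 0.6722 -0.001   0.088 ] [ 0.6866 -0.0173  0.076 ]
```

```bash
python3 -m handwheel '[{"dx":0,"dy":0,"dz":0,"wx":0.072,"wy":0.03,"wz":-0.008,"claw":60},{"dx":-2.1,"dy":5.6,"dz":0,"wx":0,"wy":0,"wz":0,"claw":60},{"dx":-2.1,"dy":5.6,"dz":0,"wx":0,"wy":0,"wz":0,"claw":60},{"dx":-2.1,"dy":5.7,"dz":4,"wx":0,"wy":0,"wz":0,"claw":60},{"dx":0,"dy":0,"dz":3,"wx":0,"wy":0,"wz":0,"claw":60},{"dx":0,"dy":0,"dz":0,"wx":0,"wy":0,"wz":0,"claw":60},{"dx":0,"dy":0,"dz":0,"wx":0,"wy":0,"wz":0,"claw":60}]'
python3 - <<'E'
from h import *
to([.685,-.0175,.022],DOWN(np.pi/2));s=st();S=cam('side')
q=proj(S,np.array(s['position'])+[0,0,.036]);print('tip pred',q,'handle top',proj(S,[.685,-.0175,.101]))
cv2.imwrite('pics/g.png',cv2.resize(S['frame'][150:240,190:290],None,fx=6,fy=6,interpolation=cv2.INTER_CUBIC))
E
```

```text
clock: 40.67
position: [0.6767, -0.0149, 0.1579]
tool_rot: [3.139, 0.003, 1.571]
force: [-0.2, -0.6, 0.5]
grip_width: 0.0511
finger_force: 0.0
shift cm (tool now) [-0.22  0.8  13.59]  in target axes [-0.26  0.83 13.59] rotvec [ 0.002  0.003 -0.   ]
40.67 [ 0.6767 -0.0149  0.1579] [3.139e+00 3.000e-03 1.571e+00] F [-0.2 -0.6  0.5] w 0.0511 0.0
tip pred (np.float64(232.13967756360745), np.float64(166.86817207081424)) handle top (np.float64(231.96698006729093), np.float64(190.66290169282695))
```

```bash
python3 -m handwheel '[{"dx":-0.25,"dy":0.8,"dz":0,"wx":0,"wy":0,"wz":0,"claw":60},{"dx":0,"dy":0,"dz":4,"wx":0,"wy":0,"wz":0,"claw":60},{"dx":0,"dy":0,"dz":4,"wx":0,"wy":0,"wz":0,"claw":60},{"dx":0,"dy":0,"dz":3,"wx":0,"wy":0,"wz":0,"claw":60},{"dx":0,"dy":0,"dz":2,"wx":0,"wy":0,"wz":0,"claw":60},{"dx":0,"dy":0,"dz":0.5,"wx":0,"wy":0,"wz":0,"claw":60},{"dx":0,"dy":0,"dz":0,"wx":0,"wy":0,"wz":0,"claw":60}]'
python3 -m handwheel '[{"dx":0,"dy":0,"dz":0,"wx":0,"wy":0,"wz":0,"claw":5},{"dx":0,"dy":0,"dz":0,"wx":0,"wy":0,"wz":0,"claw":5},{"dx":0,"dy":0,"dz":0,"wx":0,"wy":0,"wz":0,"claw":5},{"dx":0,"dy":0,"dz":0,"wx":0,"wy":0,"wz":0,"claw":5}]' 80
```

```text
clock: 41.6
position: [0.6851, -0.0183, 0.0217]
tool_rot: [3.14, 0.003, 1.57]
force: [1.3, -0.4, 1.0]
grip_width: 0.0514
finger_force: 0.0
clock: 42.1
position: [0.6851, -0.0184, 0.0219]
tool_rot: [3.14, 0.003, 1.57]
force: [-0.7, -0.8, 7.2]
grip_width: 0.0152
finger_force: 78.3
```

```bash
python3 -m handwheel '[{"dx":0,"dy":0,"dz":-0.3,"wx":0,"wy":0,"wz":0,"claw":5},{"dx":0,"dy":0,"dz":-1,"wx":0,"wy":0,"wz":0,"claw":5},{"dx":0,"dy":0,"dz":-2,"wx":0,"wy":0,"wz":0,"claw":5},{"dx":0,"dy":0,"dz":-2.5,"wx":0,"wy":0,"wz":0,"claw":5},{"dx":0,"dy":0,"dz":-2.5,"wx":0,"wy":0,"wz":0,"claw":5},{"dx":0,"dy":0,"dz":-2.5,"wx":0,"wy":0,"wz":0,"claw":5},{"dx":0,"dy":0,"dz":-1.5,"wx":0,"wy":0,"wz":0,"claw":5},{"dx":0,"dy":0,"dz":0,"wx":0,"wy":0,"wz":0,"claw":5}]'
python3 - <<'E'
from h import *
from kin import pour
s=st();C=np.array([.560,-.286]);psi=1.5
for z in(.16,.043):
    lip=np.r_[C+.02*np.array([np.cos(psi),np.sin(psi)]),z];P,R=pour(psi,0,lip,.058);print(lip,P);to(P,R,s)
S,T=cam('side'),cam('top')
for n in('top','side'):
    for k in('pebble1_center','scoop_grip'):
        for r in optics.masks_of(k,n):print(n,k,round(r['p'],2),r['rect'])
E
```

```text
clock: 43.1
position: [0.685, -0.018, 0.1452]
tool_rot: [3.139, 0.003, 1.57]
force: [0.1, 1.1, -2.3]
grip_width: 0.0152
finger_force: 78.1
43.1 [ 0.685  -0.018   0.1452] [3.139e+00 3.000e-03 1.570e+00] F [ 0.1  1.1 -2.3] w 0.0152 78.07524561882019
[ 0.56141474 -0.2660501   0.16      ] [ 0.5716009  -0.12241082  0.157     ]
shift cm (tool now) [-10.46 -11.33  -1.17]  in target axes [ 10.58 -11.22  -1.18] rotvec [-0.     0.004 -1.501]
[ 0.56141474 -0.2660501   0.043     ] [ 0.5716009  -0.12241082  0.04      ]
shift cm (tool now) [-10.42 -11.35  10.53]  in target axes [ 10.58 -11.22  10.52] rotvec [-0.     0.004 -1.501]
top scoop_grip 0.63 [254.3, 159.4, 23.2, 41.3]
side pebble1_center 0.21 [178.7, 223.2, 32.1, 19.1]
side scoop_grip 0.85 [226.6, 158.5, 46.3, 41.2]
```

```bash
python3 -m handwheel '[{"dx":-0.7,"dy":-0.7,"dz":0,"wx":0,"wy":0,"wz":0,"claw":5},{"dx":-1.5,"dy":-1.6,"dz":0,"wx":0,"wy":0,"wz":0,"claw":5},{"dx":-2.0,"dy":-2.2,"dz":0,"wx":0,"wy":0,"wz":0,"claw":5},{"dx":-2.0,"dy":-2.3,"dz":0,"wx":0,"wy":0,"wz":0,"claw":5},{"dx":-2.0,"dy":-2.2,"dz":0,"wx":0,"wy":0,"wz":0,"claw":5},{"dx":-1.5,"dy":-1.6,"dz":0,"wx":0,"wy":0,"wz":0,"claw":5},{"dx":-0.7,"dy":-0.7,"dz":0,"wx":0,"wy":0,"wz":0,"claw":5},{"dx":0,"dy":0,"dz":0,"wx":0,"wy":0,"wz":-0.06,"claw":5}]'
python3 -m handwheel '[{"dx":0,"dy":0,"dz":0,"wx":0,"wy":0,"wz":-0.11,"claw":5},{"dx":0,"dy":0,"dz":0,"wx":0,"wy":0,"wz":-0.14,"claw":5},{"dx":0,"dy":0,"dz":0,"wx":0,"wy":0,"wz":-0.14,"claw":5},{"dx":0,"dy":0,"dz":0,"wx":0,"wy":0,"wz":-0.14,"claw":5},{"dx":0,"dy":0,"dz":0,"wx":0,"wy":0,"wz":-0.14,"claw":5},{"dx":0,"dy":0,"dz":0,"wx":0,"wy":0,"wz":-0.14,"claw":5},{"dx":0,"dy":0,"dz":0,"wx":0,"wy":0,"wz":-0.14,"claw":5},{"dx":0,"dy":0,"dz":0,"wx":0,"wy":0,"wz":-0.14,"claw":5}]'
python3 -m handwheel '[{"dx":0,"dy":0,"dz":0,"wx":0,"wy":0,"wz":-0.14,"claw":5},{"dx":0,"dy":0,"dz":0,"wx":0,"wy":0,"wz":-0.11,"claw":5},{"dx":0,"dy":0,"dz":0,"wx":0,"wy":0,"wz":-0.07,"claw":5},{"dx":0,"dy":0,"dz":0,"wx":0,"wy":0,"wz":-0.03,"claw":5},{"dx":0,"dy":0,"dz":0,"wx":0,"wy":0,"wz":0,"claw":5}]'
python3 - <<'E'
from h import *
from kin import pour
s=st();print(np.round(s['qpos'],2));C=np.array([.560,-.286]);psi=1.5
lip=np.r_[C+.02*np.array([np.cos(psi),np.sin(psi)]),.043];P,R=pour(psi,0,lip,.058);to(P,R,s)
S,T=cam('side'),cam('top')
f=T['frame'].astype(int)
print('lip pred now top', proj(T,np.array(s['position'])+R[:,1]*-.144+[0,0,.036+.023-.058+.003]))
cv2.imwrite('pics/p1.png',np.hstack([cv2.resize(T['frame'][150:250,270:370],None,fx=4,fy=4,interpolation=cv2.INTER_CUBIC),cv2.resize(S['frame'][130:230,250:350],None,fx=4,fy=4,interpolation=cv2.INTER_CUBIC)]))
for a,p in blobs(T,(95,60,40),(120,255,255),50):
    if 250<p[0]<380:print('blue',a,p)
m=(f[...,2]-f[...,0]>40)&(f[...,2]-f[...,1]>15);v,u=np.nonzero(m[150:245,270:360]);print('reddish top',len(u),u.mean()+270,v.mean()+150)
E
```

```text
clock: 44.4
position: [0.571, -0.1226, 0.1442]
tool_rot: [3.141, 0.003, 1.63]
force: [0.4, 0.2, -1.1]
grip_width: 0.0149
finger_force: 78.2
clock: 45.4
position: [0.5715, -0.1216, 0.1441]
tool_rot: [-3.14, 0.002, 2.725]
force: [-0.4, 0.5, -1.8]
grip_width: 0.0149
finger_force: 78.2
clock: 46.02
position: [0.5715, -0.1218, 0.1441]
tool_rot: [-3.139, 0.001, 3.069]
force: [0.2, 0.7, -2.3]
grip_width: 0.0151
finger_force: 78.2
46.02 [ 0.5715 -0.1218  0.1441] [-3.139e+00  1.000e-03  3.069e+00] F [ 0.2  0.7 -2.3] w 0.0151 78.15250754356384
[ 0.81  0.74 -1.08  1.72  0.72  1.13  1.  ]
shift cm (tool now) [-1.000e-02 -3.000e-02  1.041e+01]  in target axes [-0.02 -0.06 10.41] rotvec [-0.003  0.001 -0.002]
lip pred now top (np.float64(333.5081697270864), np.float64(191.77547542095007))
blue 4700 (np.float64(290.6), np.float64(4.4))
reddish top 0 nan nan<stdin>:11: RuntimeWarning: Mean of empty slice.
  ret = ret.dtype.type(ret / rcount)
```

View pics/p1.png

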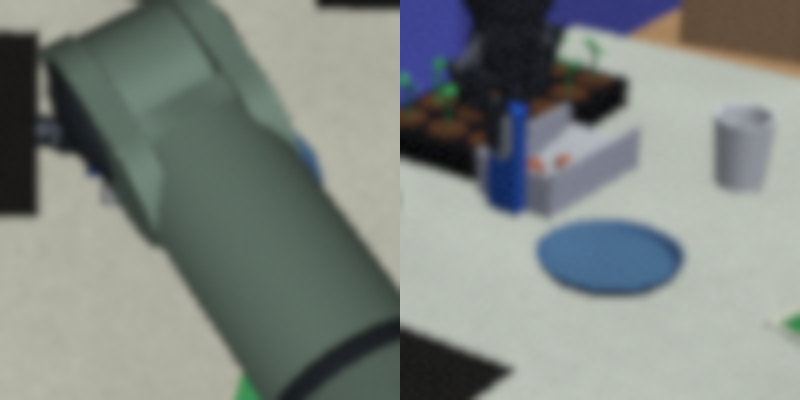

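Pebbles are still in the level scoop, and the spout points over the saucer. Next I lower the spout to within 3 cm of the rim.

```bash
python3 -m handwheel '[{"dx":0,"dy":0,"dz":1,"wx":0,"wy":0,"wz":0,"claw":5},{"dx":0,"dy":0,"dz":2,"wx":0,"wy":0,"wz":0,"claw":5},{"dx":0,"dy":0,"dz":2.4,"wx":0,"wy":0,"wz":0,"claw":5},{"dx":0,"dy":0,"dz":2.3,"wx":0,"wy":0,"wz":0,"claw":5},{"dx":0,"dy":0,"dz":1.7,"wx":0,"wy":0,"wz":0,"claw":5},{"dx":0,"dy":0,"dz":0.9,"wx":0,"wy":0,"wz":0,"claw":5},{"dx":0,"dy":0,"dz":0.1,"wx":0,"wy":0,"wz":0,"claw":5},{"dx":0,"dy":0,"dz":0,"wx":0,"wy":0,"wz":0,"claw":5}]'
python3 -c "
from h import *
s=st();print(np.round(s['qpos'],2))"
```

```text
clock: 47.12
position: [0.5718, -0.1222, 0.0406]
tool_rot: [-3.139, 0.001, 3.07]
force: [0.0, -0.6, -1.2]
grip_width: 0.0152
finger_force: 78.2
47.12 [ 0.5718 -0.1222  0.0406] [-3.139e+00  1.000e-03  3.070e+00] F [ 0.  -0.6 -1.2] w 0.0152 78.17260980606079
[ 0.74  0.87 -0.98  1.79  0.87  0.98  0.9 ]
```

Now tip slowly about the lip.

```bash
python3 -m handwheel '[{"dx":0,"dy":0,"dz":-0.576,"wx":-0.04,"wy":0,"wz":0,"claw":5},{"dx":0,"dy":-0.01,"dz":-0.864,"wx":-0.06,"wy":0,"wz":0,"claw":5},{"dx":0,"dy":-0.01,"dz":-0.864,"wx":-0.06,"wy":0,"wz":0,"claw":5},{"dx":0,"dy":0,"dz":-0.576,"wx":-0.04,"wy":0,"wz":0,"claw":5},{"dx":0,"dy":0,"dz":-0.576,"wx":-0.04,"wy":0,"wz":0,"claw":5},{"dx":0,"dy":0,"dz":-0.576,"wx":-0.04,"wy":0,"wz":0,"claw":5},{"dx":0,"dy":0,"dz":-0.576,"wx":-0.04,"wy":0,"wz":0,"claw":5},{"dx":0,"dy":0,"dz":-0.576,"wx":-0.04,"wy":0,"wz":0,"claw":5}]'
python3 - <<'E'
from h import *
s=st();R=Ro.from_euler('xyz',s['tool_rot']).as_matrix();print('lip',np.array(s['position'])+R@[0,-.144,-.003],np.round(s['qpos'],2),'tilt',np.arccos(-R[2,2]))
E
```

```text
clock: 48.12
position: [0.5709, -0.1305, 0.0915]
tool_rot: [2.782, 0.001, 3.07]
force: [0.5, 0.9, -1.7]
grip_width: 0.015
finger_force: 78.2
48.12 [ 0.5709 -0.1305  0.0915] [2.782e+00 1.000e-03 3.070e+00] F [ 0.5  0.9 -1.7] w 0.015 78.24163913726807
lip [ 0.56113586 -0.26597617  0.04364556] [ 1.04  0.98 -1.19  1.68  0.61  1.05  1.25] tilt 0.3594726720916465
```

```bash
python3 -m handwheel '[{"dx":0,"dy":0,"dz":-0.576,"wx":-0.04,"wy":0,"wz":0,"claw":5},{"dx":0,"dy":0,"dz":-0.576,"wx":-0.04,"wy":0,"wz":0,"claw":5},{"dx":0,"dy":0,"dz":-0.576,"wx":-0.04,"wy":0,"wz":0,"claw":5},{"dx":0,"dy":0,"dz":-0.576,"wx":-0.04,"wy":0,"wz":0,"claw":5},{"dx":0,"dy":0,"dz":-0.576,"wx":-0.04,"wy":0,"wz":0,"claw":5},{"dx":0,"dy":0,"dz":-0.576,"wx":-0.04,"wy":0,"wz":0,"claw":5},{"dx":0,"dy":0,"dz":0,"wx":0,"wy":0,"wz":0,"claw":5},{"dx":0,"dy":0,"dz":0,"wx":0,"wy":0,"wz":0,"claw":5}]'
python3 -m handwheel '[{"dx":0,"dy":-0.01,"dz":-0.864,"wx":-0.06,"wy":0,"wz":0,"claw":5},{"dx":0,"dy":-0.01,"dz":-0.864,"wx":-0.06,"wy":0,"wz":0,"claw":5},{"dx":0,"dy":-0.01,"dz":-0.864,"wx":-0.06,"wy":0,"wz":0,"claw":5},{"dx":0,"dy":-0.01,"dz":-0.864,"wx":-0.06,"wy":0,"wz":0,"claw":5},{"dx":0,"dy":0,"dz":-0.3,"wx":-0.02,"wy":0,"wz":0,"claw":5},{"dx":0,"dy":0,"dz":0,"wx":0,"wy":0,"wz":0,"claw":5},{"dx":0,"dy":0,"dz":0,"wx":0,"wy":0,"wz":0,"claw":5},{"dx":0,"dy":0,"dz":0,"wx":0,"wy":0,"wz":0,"claw":5}]'
python3 - <<'E'
from h import *
s=st();R=Ro.from_euler('xyz',s['tool_rot']).as_matrix();print('lip',np.array(s['position'])+R@[0,-.144,-.003],np.round(s['qpos'],2),'tilt',np.arccos(-R[2,2]))
S=cam('side');f=S['frame'].astype(int)
m=((f[...,2]-f[...,0]>35)&(f[...,2]-f[...,1]>20)).astype('uint8');m[:, :270]=0;m[:,360:]=0;m[:170]=0;m[215:]=0
n,l,st_,c=cv2.connectedComponentsWithStats(m)
for i in range(1,n):print(st_[i][4],np.round(c[i],1),np.round(ray(S,*c[i],.014),3))
E
```

```text
clock: 49.12
position: [0.5697, -0.145, 0.1221]
tool_rot: [2.545, 0.001, 3.07]
force: [0.2, 0.1, -1.5]
grip_width: 0.0151
finger_force: 78.4
clock: 50.12
position: [0.568, -0.1693, 0.1507]
tool_rot: [2.285, 0.001, 3.071]
force: [-1.4, -0.7, -0.7]
grip_width: 0.0149
finger_force: 78.4
50.12 [ 0.568  -0.1693  0.1507] [2.285e+00 1.000e-03 3.071e+00] F [-1.4 -0.7 -0.7] w 0.0149 78.37404370307922
lip [ 0.56125146 -0.26567079  0.04386366] [ 1.25  1.24 -1.35  1.44  0.34  1.32  1.57] tilt 0.8563744820920386
2 [295.5 189. ] [ 0.598 -0.297  0.014]
16 [315.3 190.2] [ 0.529 -0.334  0.014]
```

```bash
python3 -m handwheel '[{"dx":0,"dy":0,"dz":0,"wx":0,"wy":0,"wz":0,"claw":5},{"dx":0,"dy":0,"dz":0,"wx":0,"wy":0,"wz":0,"claw":5},{"dx":0,"dy":0,"dz":0,"wx":0,"wy":0,"wz":0,"claw":5},{"dx":0,"dy":0,"dz":0,"wx":0,"wy":0,"wz":0,"claw":5},{"dx":0,"dy":0.5,"dz":-0.45,"wx":0,"wy":0,"wz":0,"claw":5},{"dx":0,"dy":1.5,"dz":-1.3,"wx":0,"wy":0,"wz":0,"claw":5},{"dx":0,"dy":1.5,"dz":-1.3,"wx":0,"wy":0,"wz":0,"claw":5},{"dx":0,"dy":1.5,"dz":-1.3,"wx":0,"wy":0,"wz":0,"claw":5}]'
cat > peb.py <<'E'
from h import *
for n,x in(('side',(270,360,165,215)),('top',(305,362,170,222))):
    g=cam(n);f=g['frame'].astype(int);m=((f[...,2]-f[...,0]>20)&(f[...,2]-f[...,1]>12)).astype('uint8')
    k=np.zeros_like(m);k[x[2]:x[3],x[0]:x[1]]=m[x[2]:x[3],x[0]:x[1]]
    c_,l,s_,c=cv2.connectedComponentsWithStats(k)
    for i in range(1,c_):
        if s_[i][4]>2:X=ray(g,*c[i],.014);print(n,s_[i][4],np.round(c[i],1),np.round(X[:2],3),'r',round(np.hypot(*(X[:2]-[.56,-.286])),3))
E
python3 peb.py
```

```text
clock: 51.18
position: [0.568, -0.1699, 0.2187]
tool_rot: [2.285, 0.001, 3.07]
force: [-0.3, 0.4, -1.3]
grip_width: 0.0151
finger_force: 78.4
side 16 [272.6 165.8] [ 0.798 -0.429] r 0.278
side 9 [295.9 188.7] [ 0.598 -0.301] r 0.041
side 24 [315.3 190.2] [ 0.529 -0.334] r 0.057
side 21 [302.9 191.4] [ 0.563 -0.297] r 0.012
top 12 [337.  193.5] [ 0.571 -0.307] r 0.024
top 12 [333.5 197.5] [ 0.555 -0.293] r 0.008
top 26 [344.1 204.6] [ 0.527 -0.334] r 0.058
```

```bash
python3 -m handwheel '[{"dx":0,"dy":0,"dz":0,"wx":0.11,"wy":0,"wz":0,"claw":5},{"dx":0,"dy":0,"dz":0,"wx":0.15,"wy":0,"wz":0,"claw":5},{"dx":0,"dy":0,"dz":0,"wx":0.15,"wy":0,"wz":0,"claw":5},{"dx":0,"dy":0,"dz":0,"wx":0.15,"wy":0,"wz":0,"claw":5},{"dx":0,"dy":0,"dz":0,"wx":0.15,"wy":0,"wz":0,"claw":5},{"dx":0,"dy":0,"dz":0,"wx":0.146,"wy":0,"wz":0,"claw":5},{"dx":0,"dy":0,"dz":0,"wx":0,"wy":0,"wz":0.1,"claw":5},{"dx":0,"dy":0,"dz":0,"wx":0,"wy":0,"wz":0.15,"claw":5}]'
python3 -m handwheel '[{"dx":0,"dy":0,"dz":0,"wx":0,"wy":0,"wz":0.16,"claw":5},{"dx":0,"dy":0,"dz":0,"wx":0,"wy":0,"wz":0.16,"claw":5},{"dx":0,"dy":0,"dz":0,"wx":0,"wy":0,"wz":0.16,"claw":5},{"dx":0,"dy":0,"dz":0,"wx":0,"wy":0,"wz":0.16,"claw":5},{"dx":0,"dy":0,"dz":0,"wx":0,"wy":0,"wz":0.16,"claw":5},{"dx":0,"dy":0,"dz":0,"wx":0,"wy":0,"wz":0.16,"claw":5},{"dx":0,"dy":0,"dz":0,"wx":0,"wy":0,"wz":0.16,"claw":5},{"dx":0,"dy":0,"dz":0,"wx":0,"wy":0,"wz":0.13,"claw":5}]'
python3 -m handwheel '[{"dx":0,"dy":0,"dz":0,"wx":0,"wy":0,"wz":0,"claw":5},{"dx":0,"dy":0,"dz":0,"wx":0,"wy":0,"wz":0,"claw":5}]'
python3 - <<'E'
from h import *
to([.6851,-.0184,.0219],DOWN(1.570))
E
python3 peb.py
```

```text
clock: 52.28
position: [0.5678, -0.1693, 0.2168]
tool_rot: [3.141, 0.0, 2.817]
force: [0.6, -0.3, -0.4]
grip_width: 0.015
finger_force: 78.5
clock: 53.28
position: [0.5677, -0.1698, 0.2166]
tool_rot: [3.141, -0.001, 1.565]
force: [-0.1, -0.1, -1.9]
grip_width: 0.0149
finger_force: 78.5
clock: 53.52
position: [0.5678, -0.1698, 0.2166]
tool_rot: [3.141, -0.001, 1.573]
force: [-1.3, 0.4, -0.9]
grip_width: 0.0155
finger_force: 78.5
shift cm (tool now) [15.09 11.75 19.5 ]  in target axes [15.15 11.71 19.47] rotvec [ 0.001 -0.001  0.003]
side 16 [272.6 165.8] [ 0.798 -0.429] r 0.278
side 9 [295.9 188.7] [ 0.598 -0.301] r 0.041
side 25 [315.4 190.2] [ 0.529 -0.334] r 0.057
side 21 [302.9 191.4] [ 0.563 -0.297] r 0.012
```

```bash
python3 -m handwheel '[{"dx":3.8,"dy":2.95,"dz":0,"wx":0.001,"wy":0,"wz":0.003,"claw":5},{"dx":3.8,"dy":2.95,"dz":0,"wx":0,"wy":0,"wz":0,"claw":5},{"dx":3.8,"dy":2.95,"dz":0,"wx":0,"wy":0,"wz":0,"claw":5},{"dx":3.75,"dy":2.85,"dz":0,"wx":0,"wy":0,"wz":0,"claw":5},{"dx":0,"dy":0,"dz":5,"wx":0,"wy":0,"wz":0,"claw":5},{"dx":0,"dy":0,"dz":5,"wx":0,"wy":0,"wz":0,"claw":5},{"dx":0,"dy":0,"dz":5,"wx":0,"wy":0,"wz":0,"claw":5},{"dx":0,"dy":0,"dz":2,"wx":0,"wy":0,"wz":0,"claw":5}]'
python3 -m handwheel '[{"dx":0,"dy":0,"dz":0,"wx":0,"wy":0,"wz":0,"claw":5},{"dx":0,"dy":0,"dz":0,"wx":0,"wy":0,"wz":0,"claw":5}]'
python3 - <<'E'
from h import *
to([.6851,-.0184,.0219],DOWN(1.570))
E
```

```text
clock: 54.62
position: [0.684, -0.0188, 0.0441]
tool_rot: [-3.138, -0.001, 1.568]
force: [0.2, -0.0, -1.1]
grip_width: 0.0152
finger_force: 78.6
clock: 54.88
position: [0.6865, -0.0185, 0.0489]
tool_rot: [3.139, -0.001, 1.567]
force: [-0.7, 0.5, -0.3]
grip_width: 0.0151
finger_force: 78.6
shift cm (tool now) [ 0.   -0.15  2.7 ]  in target axes [ 0.01 -0.14  2.7 ] rotvec [ 0.002 -0.001 -0.003]
```

```bash
python3 -m handwheel '[{"dx":0,"dy":-0.1,"dz":1.2,"wx":0.002,"wy":0,"wz":-0.003,"claw":5},{"dx":0,"dy":0,"dz":0.8,"wx":0,"wy":0,"wz":0,"claw":5},{"dx":0,"dy":0,"dz":0.4,"wx":0,"wy":0,"wz":0,"claw":5},{"dx":0,"dy":0,"dz":0.2,"wx":0,"wy":0,"wz":0,"claw":5},{"dx":0,"dy":0,"dz":0,"wx":0,"wy":0,"wz":0,"claw":5},{"dx":0,"dy":0,"dz":0,"wx":0,"wy":0,"wz":0,"claw":5}]'
```

```text
clock: 55.62
position: [0.6844, -0.0185, 0.0218]
tool_rot: [-3.14, -0.001, 1.57]
force: [-6.9, -0.5, 14.1]
grip_width: 0.0154
finger_force: 80.9
```

```bash
python3 -m handwheel '[{"dx":0,"dy":0,"dz":-0.1,"wx":0,"wy":0,"wz":0,"claw":5},{"dx":0,"dy":0,"dz":0,"wx":0,"wy":0,"wz":0,"claw":60},{"dx":0,"dy":0,"dz":0,"wx":0,"wy":0,"wz":0,"claw":60},{"dx":0,"dy":0,"dz":0,"wx":0,"wy":0,"wz":0,"claw":60},{"dx":0,"dy":0,"dz":0,"wx":0,"wy":0,"wz":0,"claw":60},{"dx":0,"dy":0,"dz":-3,"wx":0,"wy":0,"wz":0,"claw":60},{"dx":0,"dy":0,"dz":-6,"wx":0,"wy":0,"wz":0,"claw":60},{"dx":0,"dy":0,"dz":-6,"wx":0,"wy":0,"wz":0,"claw":60}]'
python3 -m handwheel '[{"dx":0,"dy":-3,"dz":-3,"wx":0,"wy":0,"wz":0,"claw":60},{"dx":2,"dy":-5,"dz":0,"wx":0,"wy":0,"wz":0,"claw":60},{"dx":2,"dy":-5,"dz":0,"wx":0,"wy":0,"wz":0,"claw":60},{"dx":4,"dy":-4,"dz":0,"wx":0,"wy":0,"wz":0,"claw":60},{"dx":5,"dy":0,"dz":0,"wx":0,"wy":0,"wz":0,"claw":60},{"dx":0,"dy":0,"dz":0,"wx":0,"wy":0,"wz":0,"claw":60}]'
python3 peb.py; python3 lug.py|tail -3
python3 - <<'E'
from h import *
T,S=cam('top'),cam('side');A={'top':cv2.imread('pics/top0.png'),'side':cv2.imread('pics/side0.png')}
for n,g in(('top',T),('side',S)):
    for a,p in blobs(g,(95,100,60),(120,255,255),20):
        if a<200 and 200<p[0]<300: print('handle',n,a,p)
    d=(np.abs(g['frame'].astype(int)-A[n]).max(2)>45).astype('uint8');c,l,s_,cc=cv2.connectedComponentsWithStats(d)
    print(n,'changed',[(int(s_[i][4]),s_[i][:4].tolist()) for i in range(1,c) if s_[i][4]>8])
for a,k in((T,'top'),(S,'side')):
    for r in optics.masks_of('pebble1_center',k)[:6]:print(k,round(r['p'],2),r['rect'])
E
```

```text
clock: 56.62
position: [0.6844, -0.0188, 0.1734]
tool_rot: [-3.139, -0.001, 1.57]
force: [-0.2, -1.0, 0.7]
grip_width: 0.0509
finger_force: 0.0
clock: 57.38
position: [0.5144, 0.1151, 0.2031]
tool_rot: [-3.141, -0.002, 1.575]
force: [0.5, -0.3, -0.0]
grip_width: 0.0513
finger_force: 0.0
side 17 [272.5 165.8] [ 0.799 -0.427] r 0.277
side 9 [295.9 188.7] [ 0.598 -0.301] r 0.041
side 25 [315.4 190.2] [ 0.529 -0.334] r 0.057
side 21 [302.9 191.4] [ 0.563 -0.297] r 0.012
top 9 [335.7 186.9] [ 0.598 -0.302] r 0.041
top 11 [337.1 193.6] [ 0.571 -0.307] r 0.024
top 13 [333.4 197.6] [ 0.555 -0.292] r 0.008
top 27 [344.  204.7] [ 0.527 -0.334] r 0.058
--
top chord nan q nan
side chord 0.0554 q 1.229
handle top 64 (np.float64(265.0), np.float64(161.4))
top changed [(12817, [190, 158, 180, 206]), (20, [259, 170, 5, 5]), (20, [266, 170, 5, 5]), (20, [258, 177, 5, 5]), (21, [266, 177, 5, 5]), (18, [262, 183, 5, 5]), (9, [335, 186, 3, 3]), (41, [176, 191, 8, 8]), (9, [250, 191, 3, 5]), (9, [336, 192, 3, 4]), (10, [254, 197, 4, 4]), (12, [332, 196, 4, 4]), (13, [344, 201, 4, 4]), (12, [341, 206, 4, 
[... 941 characters left out ...]
, 188, 6, 6]), (65, [240, 211, 14, 10]), (370, [485, 212, 27, 48]), (41, [307, 214, 6, 8]), (91, [202, 223, 11, 11]), (47, [294, 223, 7, 8]), (152, [482, 222, 13, 23]), (81, [192, 230, 8, 14]), (56, [271, 249, 8, 8]), (61, [254, 256, 8, 9])]
side 0.26 [106.9, 261.7, 36.2, 63.9]lug.py:11: RuntimeWarning: invalid value encountered in scalar divide
  v,u=np.nonzero(z);W=z[v,u];return (u*W).sum()/W.sum(),(v*W).sum()/W.sum(),len(v)
Traceback (most recent call last):
  File "lug.py", line 34, in <module>
    s=least_squares(res,[1.2,2.5,.5856,.2673,.5856,.2673],x_scale=[.1,.1,.01,.01,.01,.01]);print(np.round(s.x,4),'res',np.round(s.fun,2))
ValueError: Residuals are not finite in the initial point.
```

```bash
python3 -c "
from workcell import job_done
print(job_done())"
```

```text
the job is handed in; nothing more can be done
None
```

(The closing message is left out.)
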